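# Join two mural panel halves with cam locks

## Robot

A 7-joint arm with a two-finger parallel gripper is mounted at the origin on the work surface. World frame = base frame: x ahead of the robot, y to its left, z up, the work surface at z = 0. Lengths are in m, angles in rad, forces in N, time in s.
With the tool pointing down it reaches from about 0.4 to 0.85 m from the base axis. Payload 10.4 kg.
Tool frame: the origin (TCP) lies midway between the tips of the shut fingers; the grasp point (between the pads) lies 19 mm behind it; z points along the fingers, y is the line along which they close (so a half turn about z gives the same grasp; the last joint's range is limited). The gripper opens to 87 mm and grips with 3 to 60 N. Pads are 19 mm wide; open, the fingers measure 117 mm over their backs; the gripper's body (75 mm by 190 mm) begins 51 mm behind the grasp point.
Start: joints at [1.322, 0.332, -0.065, 1.46, 0.022, 1.35, -0.088], TCP at [0.14, -0.609, 0.223] pointing down, gripper open.
Joint ranges: [-2.6, 2.6], [-0.5, 2.12], [-1.47, 1.34], [0.16, 2.42], [-1.27, 4.41], [0.06, 2.06], [-2.6, 2.6]. Speed limits (rad/s): [2.22, 2.22, 2.79, 2.79, 3.14, 3.14, 3.14].

## Interface

Orientations are given as a unit quaternion [x, y, z, w].
In Python, from bench import r gives the robot as it stands.
- The arm moves only by the tool arm_command, never from a script. Its arguments are lists of equal length, an entry for each row: "xyz": the shift along the world's x, y, z in m, a list of three; "rot": the turn, a rotation vector about the world's x, y, z in rad, a list of three. In form: {"xyz": [[tx, ty, tz], ...], "rot": [[ax, ay, az], ...]}. A call has 1 to 20 rows; each row is the pose to reach, as a shift and turn from the pose commanded when the call began; what a row does not reach only later rows make up. A row lasts 1/12 s, in which the tool goes at most 41.7 mm and 7.16 degrees, less where a joint would pass 70% of its speed; a pose out of reach is approached as far as the arm can. A call with a gripper value outside its range is refused whole. "grip" is the opening, from 0 (shut) to 1 (fully open), set as the call begins (left out, the last holds). The fingers move at their own pace and stop on an object; "squeeze" is the grip in N (left out, the last holds). Time passes only in rows, so rows that repeat a pose let the fingers close. It gives the time, the measured TCP pose, the force, the opening and the grip force at its end, in the units of the state.
- r.read_state(): the state, without advancing time (a new reading comes with each control period).
- r.camera(name): name is "scene" or "top" or "wrist"; returns the picture (400x640x3 uint8, red, green, blue); there is no depth.
- r.camera_model(name): a dict with "fx", "fy", "cx", "cy" (pixels), "k1" (the pictures are not rectified: a ray, as slopes to the right and down, at radius r is drawn at 1 + k1 r^2 times it, then the intrinsics apply), "T" (4x4, takes a point from camera to world coordinates). Camera axes: x right, y up, looking along -z (the intrinsics and any distortion apply to the point x, -y, -z); pixel columns grow to the right and rows downward; lengths in m; the calibration is good to about 2 mm. A picture is of the moment at which its call begins: read the wrist's pose just before it. camera_model takes no time and is no camera call; for the wrist camera it gives the pose at the moment of the call.
- r.close_job(): hands the job in; it is judged then, once.
Trained networks look in the newest picture that a camera, given by its name, has taken for a name from the list of things; names that differ only in an ending like _2 or _b are one class to them, and where a whole thing is asked for, a point or a joint stands for the part that bears it (a point fixed in the world has none). Each returns a list of dicts, best first, with "conf" (0 to 1); they miss things now and then, are a little off and sometimes report something else, mostly with a low value. They report only what shows in the picture. A call takes as long as a camera call. They do not tell look-alikes from the thing itself.
- r.look_for(label, camera): "at" ([x, y, z] in m, in the coordinates of the camera as it stood for that picture, good to about 4 mm: the middle of the surface that is visible of it).
- r.spot_point(label, camera): "at" ([x, y, z] in m, in the coordinates of the camera as it stood for that picture, good to about 4 mm: a listed point, or the origin of a listed thing).
The state is a dict: "time": time; "joint_positions": joint angles; "joint_vel": joint speeds; "joint_torque": joint torques, N m; "ee_pos": TCP position; "eef_rot": TCP orientation; "ft_force": force on the tool from outside, world axes, zero at the start; "torque": the same for the moment, N m; "width": finger opening in m; "grip_force": force on a finger pad.
Only numpy, scipy, OpenCV 4.12 (cv2) and the standard library are available. Lean on these libraries where they do the work, as an engineer would, in place of code of your own. Each camera call takes 0.05 s, during which the arm holds its last target. There are 200 camera calls.

## Task

Clear every paint pot off the jig and stand it upright in the grey tray, then slide the loose panel half by its batten down over the step, without lifting it clear or tipping it, up to the buffers of the clamped half so that its bolts enter the cam locks. Take the screwdriver from its stand and with it, not with the fingers, turn both cam discs clockwise to their stops so that the halves are drawn together, then put the screwdriver back in its stand. Leave everything else on the table where it is.

Things in the scene. Friction and masses are not known exactly. Their poses are not given: they have to be found in the camera images.
- jig: Fixed joining jig. Origin at table height (z = 0) on the joint line, midway between the cam locks; y points along the sliding direction, from the loose half to the clamped half, z up. All jig coordinates below are in its frame, mm. Grey lower bed: 240 wide, top z = 6, y = -165..110, with the paint pots on it. Plywood packing board: top z = 10, y = -370..-165.
- step_edge (a point): Middle of the step edge, where the packing board (top z = 10) ends and the lower bed (top z = 6) begins: a step 4 mm DOWN towards +y, at jig y = -165.
- joint_face (a point): Middle of the joint face (jig y = 0) of the clamped wood half, which stands on the bed at x = -90..90, y = 0..110, top z = 36, with open pockets for the cams. Two sprung rubber buffers stick out 6 mm from this face at x = -86 and 86; each pushes back 2.5 N at first and 4.5 N when flush, so a released panel stands off about 6 mm until the cams draw it in.
- fence_end (a point): Middle between the flared ends (jig y = -148, z = 18) of the two low aluminium fences on the bed. The fences' inner faces are at x = -92.5 and 92.5 for y = -65..-25 (the panel is 180 wide), tops at z = 18, smooth; from y = -65 back to -148 they flare outwards by about 11 mm each.
- batten (a point): Centre of the batten (130 x 20 x 30 mm high, long side along x), the handle on top of the loose panel half. Panel: wood, 180 (x) x 130 (y) x 30 mm, about 0.4 kg; this point is 45 mm above its underside, over its centre, axes as the panel's; front face 65 mm away at +y. It starts on the packing board, roughly square to the jig, bolts towards the clamped half; joined, it is at jig x = 0, y = -65, z = 51.
- bolts (a point): Midway between the heads of the two steel bolts that stick out level from the loose panel's front face at its x = -55 and 55, 18 mm above its underside; the heads are upright cylinders, 7 mm across, centred 20 mm out from the face.
- cam_a_slot (a point): Centre of the floor of the screwdriver slot of the cam disc at jig x = -55, y = 28. Steel disc 48 mm across; on it a boss 30 mm long with a straight slot (5 mm wide, 7 mm deep, ends open, rim at z = 40) along this point's x axis; the point turns with the disc. At joint value 0 the slot lies at +0.8 rad (anticlockwise) from the jig's x axis.
- cam_b_slot (a point): The same for the other cam disc, at jig x = 55, y = 28.
- cam_a (a joint): Turn of cam disc a in rad, growing clockwise seen from above: 0 = open, its hook's mouth facing the loose half; 1.6 = locked, at its stop. Starts at 0 to 0.1. A bolt head within about 8 mm of fully home is caught and drawn in, fully from about 1.3 rad on. Takes about 0.1 N m, stays where it is left; the slot can be taken anew for a second stroke.
- cam_b (a joint): The same for cam disc b.
- pot_a_mid (a point): Centre of a small closed paint pot, a plain cylinder 44 mm across and 48 mm high, with a white lid, 0.12 kg, point 24 mm above its base, z up when upright. Starts standing on the lower bed of the jig. Two to four of the pots a, b, c, d are present.
- pot_b_mid (a point): Centre of a small closed paint pot, a plain cylinder 44 mm across and 48 mm high, with a white lid, 0.12 kg, point 24 mm above its base, z up when upright. Starts standing on the lower bed of the jig. Two to four of the pots a, b, c, d are present.
- pot_c_mid (a point): Centre of a small closed paint pot, a plain cylinder 44 mm across and 48 mm high, with a white lid, 0.12 kg, point 24 mm above its base, z up when upright. Starts standing on the lower bed of the jig. Two to four of the pots a, b, c, d are present.
- pot_d_mid (a point): Centre of a small closed paint pot, a plain cylinder 44 mm across and 48 mm high, with a white lid, 0.12 kg, point 24 mm above its base, z up when upright. Starts standing on the lower bed of the jig. Two to four of the pots a, b, c, d are present.
- tray: Fixed grey open tray, 210 (x) x 150 (y) x 35 mm high outside, walls and floor 5 mm. Origin under its centre on the table, axes along its sides. It is left or right of the jig.
- driver_grip (a point): Centre of the wooden handle of the stubby flat screwdriver; the handle is 28 x 28 mm square (sides along x and y) and 64 mm long, upright in its stand. The tool's axis is z, the tip downwards. The blade's width (14 mm) lies along x, its thickness (3 mm) along y. Handle underside 32 mm below this point, blade tip 96 mm below. Mass 0.12 kg.
- driver_tip (a point): Middle of the end of the screwdriver's blade, axes as the handle's.
- stand: Fixed wooden tool stand on the table, 70 x 70 mm, top at 80 mm, with a 22 x 22 mm through hole at its centre; the screwdriver hangs in it, its handle's underside resting on the top, so that its tip is 16 mm above the table. Origin under the centre on the table. It is on the other side of the jig from the tray.
- sander: Bystander: cork sanding block, 100 x 28 x 22 mm, lying on the clamped half behind the cams.
- tape: Bystander: roll of tape, 90 mm across, 25 mm high.
- jar: Bystander: glass jar, 66 mm across, 75 mm high.
Not all that is in view belongs to the job. Leave any purple or yellow look-alike of the part that bears pot_c_mid alone. Leave any yellow look-alike of the part that bears pot_b_mid alone.

How it is judged:
By the outcome, as a careful person would: the job done as asked, in the order asked, and still so for the second after the job is handed in, with the robot touching nothing.
Of pot_a, pot_b, pot_c, pot_d only 2 to 4 are there at a start; the rules pass over those that are not, and their reading is None.
At some moment in a run one of pot_a, pot_b, pot_c, pot_d may be knocked a few centimetres aside while the robot is not near it.
It also fails if it takes over 210 s, if anything falls off the work surface, if the arm or the gripper's body presses on something with over 40 N, if the wrist force passes 120 N, or if a joint passes its speed limit or range.

## Working session

There is one attempt and no reset: what is moved stays moved. The work goes in short steps, Python scripts to look and compute and a tool call to move; the robot and the scene stay as the last step left them, time stands still between calls to the robot, and variables do not carry over. Pictures are saved under pics/ and viewed, at most 14 in all, crops included, and the job is handed in when it is done.

Besides the shell and the picture viewer there is one more tool, called after "Request:" as name(argument=value, ...), one argument or row to a line, values as JSON. arm_command: Moves the arm, as the interface text tells. Its arguments: {"type":"object","properties":{"xyz":{"type":"array"},"rot":{"type":"array"},"grip":{"type":"number"},"squeeze":{"type":"number"}},"required":["xyz","rot"]}

```bash
ls; mkdir -p pics; cat > h.py <<'E'
from bench import r
import numpy as np, cv2
from scipy.spatial.transform import Rotation as R
def snap(cam,name):
    T=np.array(r.camera_model(cam)["T"]); im=r.camera(cam)
    cv2.imwrite(f"pics/{name}.png",cv2.cvtColor(im,cv2.COLOR_RGB2BGR)); return im,T
def W(T,p): return (T@np.r_[p,1])[:3]
def find(cam,labels,T,f=r.spot_point,mc=.2):
    for l in labels:
        for d in f(l,cam):
            if d["conf"]>mc:
                w=W(T,d["at"]); print(cam,l,round(d["conf"],2),np.round(w,4),{k:v for k,v in d.items() if k not in("at","conf")}, 'px',np.round(pix(cam,w,T)))
def pix(cam,w,T):
    m=r.camera_model(cam); p=np.linalg.inv(T)@np.r_[w,1]; x,y=p[0]/-p[2],-p[1]/-p[2]
    s=1+m["k1"]*(x*x+y*y); return np.array([m["fx"]*x*s+m["cx"],m["fy"]*y*s+m["cy"]])
def unpix(cam,uv,z,T):
    m=r.camera_model(cam); K=np.array([[m["fx"],0,m["cx"]],[0,m["fy"],m["cy"]],[0,0,1]])
    q=cv2.undistortPoints(np.array([[uv]],float),K,np.array([m["k1"],0,0,0.]))[0,0]
    d=T[:3,:3]@np.array([q[0],-q[1],-1]); return T[:3,3]+d*(z-T[2,3])/d[2]
def st():
    s=r.read_state(); print({k:np.round(s[k],4) for k in("time","ee_pos","eef_rot","ft_force","width","grip_force","joint_positions")})
E
cat > a.py <<'E'
from h import *
st()
im,T=snap("top","top1"); 
find("top",["jig","step_edge","joint_face","fence_end","batten","bolts","cam_a_slot","pot_a_mid","pot_b_mid","pot_c_mid","pot_d_mid","tray","driver_grip","stand","sander","tape","jar"],T)
im,T=snap("scene","scene1")
E
python3 a.py
```

```text
pics
{'time': np.float64(0.0), 'ee_pos': array([ 0.1398, -0.6088,  0.2218]), 'eef_rot': array([ 9.936e-01,  1.127e-01, -1.000e-04, -7.000e-04]), 'ft_force': array([-0.3238, -0.2512,  0.0005]), 'width': np.float64(0.0872), 'grip_force': np.float64(0.0), 'joint_positions': array([ 1.3224,  0.3329, -0.0647,  1.461 ,  0.0216,  1.3499, -0.0885])}
top jig 0.71 [ 0.5229  0.1184 -0.0024] {} px [267. 208.]
top step_edge 0.59 [ 0.5091 -0.0534  0.0134] {} px [336. 211.]
top step_edge 0.38 [ 0.5605 -0.0149  0.0273] {} px [320. 190.]
top joint_face 0.91 [0.5274 0.1119 0.0221] {} px [269. 204.]
top fence_end 0.96 [ 0.514  -0.0336  0.0188] {} px [328. 209.]
top fence_end 0.42 [ 6.846e-01 -3.249e-01 -2.000e-04] {} px [440. 142.]
top batten 0.84 [ 0.5137 -0.173   0.0563] {} px [387. 205.]
top batten 0.37 [0.5778 0.1376 0.0303] {} px [258. 184.]
top bolts 0.6 [ 0.5116 -0.085   0.0217] {} px [349. 209.]
top bolts 0.35 [ 0.6831 -0.3254 -0.0022] {} px [440. 143.]
top cam_a_slot 0.7 [0.4699 0.1369 0.0333] {} px [258. 227.]
top cam_a_slot 0.46 [0.5755 0.0675 0.035 ] {} px [286. 184.]
top pot_a_mid 0.85 [0.
[... 247 characters left out ...]
0.4696 0.0009 0.0301] {} px [314. 226.]
top pot_c_mid 0.63 [0.3353 0.1091 0.0242] {} px [270. 284.]
top pot_d_mid 0.74 [ 0.5602 -0.0099  0.0288] {} px [318. 190.]
top pot_d_mid 0.52 [0.5786 0.1357 0.0335] {} px [259. 183.]
top tray 0.75 [ 0.5097  0.3836 -0.0014] {} px [162. 215.]
top driver_grip 0.86 [ 0.5129 -0.3932  0.1115] {} px [488. 199.]
top stand 0.94 [ 0.514 -0.394  0.001] {} px [472. 207.]
top stand 0.58 [ 0.511  -0.1692  0.056 ] {} px [386. 206.]
top sander 0.7 [0.5551 0.194  0.0348] {} px [235. 193.]
top sander 0.26 [ 5.128e-01 -3.983e-01 -5.000e-04] {} px [474. 207.]
top tape 0.56 [ 0.6927  0.3192 -0.0028] {} px [190. 145.]
top jar 0.74 [ 0.6838 -0.3264 -0.003 ] {} px [440. 143.]
```

```bash
python3 - <<'E'
import cv2
a=cv2.imread("pics/top1.png"); cv2.imwrite("pics/top1c.png",cv2.resize(a[100:320,130:520],None,fx=2.05,fy=2.05,interpolation=cv2.INTER_CUBIC)[:, :800])
E
```

```text
(no output)
```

View pics/top1c.png

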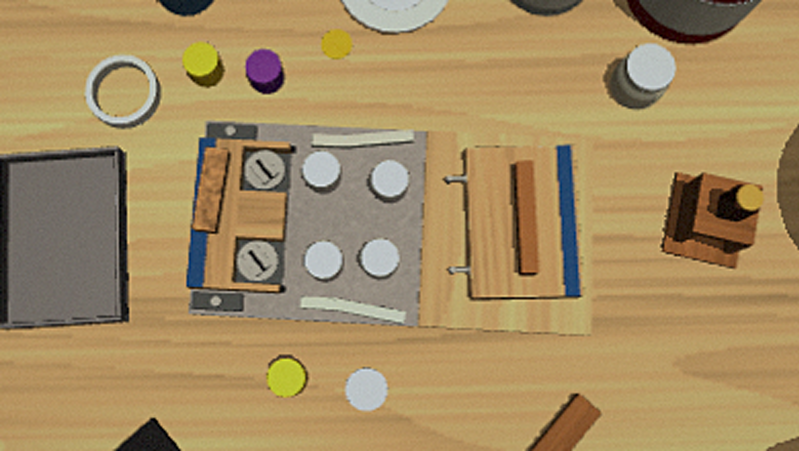

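View pics/scene1.png

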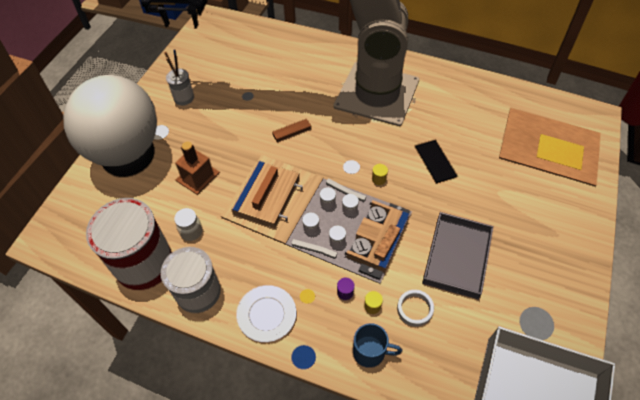

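Four white-lidded pots stand on the grey bed (crop px 322,170; 389,180; 323,260; 379,257). The yellow ones (203,63; 286,376) and the purple one (264,70) are off the jig, so they are look-alikes, and the white disc (366,388) is flat. I'll fit the jig pose from its corners and check the pots in an enlarged crop.

```bash
cat > b.py <<'E'
from h import *
T=np.array(r.camera_model("top")["T"]); im=cv2.imread("pics/top1.png")
f=lambda u,v,z: unpix("top",(130+u/2.05,100+v/2.05),z,T)
c=[((205,122),(120,110),6),((190,311),(-120,110),6),((427,131),(120,-165),6),((417,327),(-120,-165),6),((590,334),(-120,-370),10)]
P=np.array([f(*a,z/1e3)[:2] for a,_,z in c]); J=np.array([b for _,b,_ in c])/1e3
A,B=P-P.mean(0),J-J.mean(0); U,S,V=np.linalg.svd(B.T@A); Rm=(V.T@U.T); t=P.mean(0)-Rm@J.mean(0)
print("jig yaw",np.arctan2(Rm[1,0],Rm[0,0]),"o",t,"res",np.round((J@Rm.T+t-P)*1e3,1))
hsv=cv2.cvtColor(im,cv2.COLOR_BGR2HSV); m=((hsv[...,1]<25)&(hsv[...,2]>190)).astype(np.uint8)
n,l,s,ce=cv2.connectedComponentsWithStats(m)
for i in range(1,n):
    if 120<s[i,4]<700:
        w=unpix("top",ce[i],.054,T); print(s[i,4],np.round(ce[i]),np.round(w,4),"jig",np.round(Rm.T@(w[:2]-t)*1e3))
for n_,p in [("tray",[(10,150),(122,148),(129,320)])]:
    for q in p: print(n_,np.round(f(*q,.035),3))
print("panel",[np.round(f(u,v,.04),4) for u,v in[(470,147),(555,146),(470,297),(578,297)]]);print("batten",[np.round(f(u,v,.07),4) for u,v in[(517,161),(533,161),(519,273),(537,273)]])
sc=cv2.imread("pics/scene1.png"); cv2.imwrite("pics/sc_c.png",cv2.resize(sc[150:300,230:420],None,fx=4,fy=4,interpolation=cv2.INTER_CUBIC))
E
python3 b.py
```

```text
jig yaw -0.07409995242632215 o [0.52366147 0.11149677] res [[ 2.6 -0.5]
 [-2.9  2.4]
 [ 0.5  0.6]
 [ 1.1 -0.9]
 [-1.2 -1.7]]
370 [447. 132.] [ 0.692 -0.33   0.054] jig [ 201. -428.]
230 [189. 144.] [0.6775 0.3055 0.054 ] jig [139. 205.]
223 [286. 182.] [0.5759 0.0671 0.054 ] jig [ 55. -40.]
225 [320. 187.] [ 0.5624 -0.0139  0.054 ] jig [  48. -122.]
236 [315. 225.] [ 4.699e-01 -2.000e-04  5.400e-02] jig [ -45. -115.]
234 [287. 226.] [0.4685 0.0655 0.054 ] jig [-52. -50.]
185 [558. 252.] [ 0.3923 -0.569   0.054 ] jig [ -81. -688.]
299 [308. 290.] [0.3204 0.018  0.054 ] jig [-196. -108.]
tray [0.612 0.445 0.035]
tray [0.611 0.308 0.035]
tray [0.404 0.293 0.035]
panel [array([ 0.6006, -0.1114,  0.04  ]), array([ 0.5995, -0.2128,  0.04  ]), array([ 0.422 , -0.1044,  0.04  ]), array([ 0.4192, -0.2292,  0.04  ])]
batten [array([ 0.5752, -0.1621,  0.07  ]), array([ 0.5748, -0.1806,  0.07  ]), array([ 0.4453, -0.158 ,  0.07  ]), array([ 0.4449, -0.1783,  0.07  ])]
```

View pics/sc_c.png

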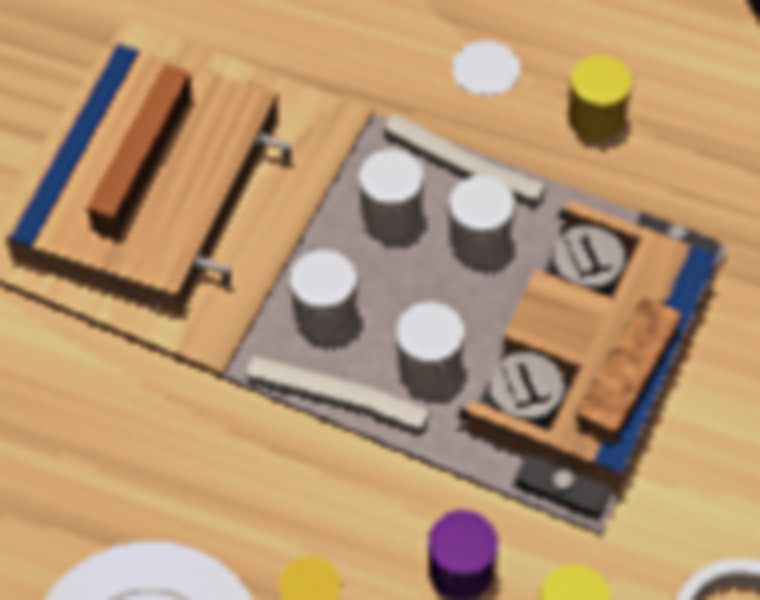

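The crop confirms four grey pots with white lids on the bed, none of them yellow or purple. All other look-alikes are off the jig. I'll move above the bed for a close look.

Request:
arm_command(
  xyz=[
    [0.15,0.1,0.1],
    [0.15,0.1,0.1],
    [0.2,0.15,0.15],
    [0.2,0.15,0.15],
    [0.25,0.2,0.15],
    [0.25,0.2,0.15],
    [0.28,0.25,0.15],
    [0.3,0.3,0.15],
    [0.33,0.36,0.15],
    [0.35,0.42,0.15],
    [0.36,0.46,0.15],
    [0.37,0.5,0.15],
    [0.38,0.54,0.15],
    [0.38,0.58,0.15],
    [0.38,0.62,0.15],
    [0.38,0.62,0.15],
    [0.38,0.62,0.15],
    [0.38,0.62,0.15],
    [0.38,0.62,0.15],
    [0.38,0.62,0.15],
  ],
  rot=[
    [0,0,0.1],
    [0,0,0.2],
    [0,0,0.3],
    [0,0,0.4],
    [0,0,0.5],
    [0,0,0.6],
    [0,0,0.7],
    [0,0,0.8],
    [0,0,0.9],
    [0,0,1.0],
    [0,0,1.1],
    [0,0,1.2],
    [0,0,1.271],
    [0,0,1.271],
    [0,0,1.271],
    [0,0,1.271],
    [0,0,1.271],
    [0,0,1.271],
    [0,0,1.271],
    [0,0,1.271],
  ],
  grip=0.72,
)

```text
time: 2.62
ee_pos: [0.5201, 0.0192, 0.3731]
eef_rot: [0.729, 0.684, 0.001, -0.001]
ft_force: [-0.4, 0.8, 0.1]
width: 0.0624
grip_force: 0.0
```

```bash
python3 - <<'E'
from h import *
st(); im,T=snap("wrist","w1")
find("wrist",["jig","step_edge","joint_face","fence_end","batten","cam_a_slot","pot_a_mid","tray"],T)
E
```

```text
{'time': np.float64(2.6167), 'ee_pos': array([0.5201, 0.0192, 0.3731]), 'eef_rot': array([ 7.293e-01,  6.842e-01,  1.400e-03, -5.000e-04]), 'ft_force': array([-0.4217,  0.8332,  0.0659]), 'width': np.float64(0.0624), 'grip_force': np.float64(0.0), 'joint_positions': array([ 0.5612,  0.1201, -0.7509,  1.435 ,  0.0796,  1.6167, -0.2461])}
wrist jig 0.79 [ 0.5239  0.1128 -0.0014] {} px [317. 109.]
wrist step_edge 0.88 [ 0.5085 -0.05    0.0125] {} px [314. 198.]
wrist joint_face 0.9 [0.5239 0.1147 0.0176] {} px [317. 107.]
wrist joint_face 0.53 [0.4701 0.0671 0.0305] {} px [287. 138.]
wrist joint_face 0.31 [ 0.5115 -0.1679  0.0531] {} px [320. 264.]
wrist fence_end 0.88 [ 0.5099 -0.0346  0.0197] {} px [314. 191.]
wrist batten 0.74 [ 0.5123 -0.1665  0.0561] {} px [320. 264.]
wrist cam_a_slot 0.73 [0.4712 0.1479 0.0328] {} px [284.  88.]
wrist pot_a_mid 0.69 [0.467  0.0708 0.0316] {} px [285. 136.]
wrist pot_a_mid 0.33 [ 0.5121 -0.0366  0.0184] {} px [316. 192.]
```

View pics/w1.png

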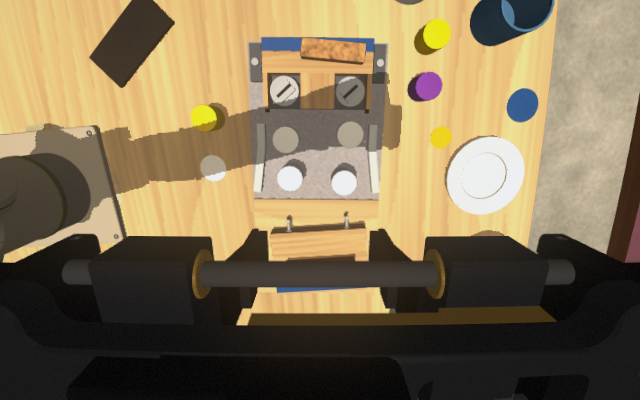

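The wrist view shows the four pots at px (285,140), (350,134), (290,178) and (344,182), with the cams at (285,90) and (350,92). I'll cross-check positions and get the tray fit.

```bash
python3 - <<'E'
from h import *
T=np.array(r.camera_model("wrist")["T"])
for p in [(285,140),(350,134),(290,178),(344,182)]: print("lid",np.round(unpix("wrist",p,.054,T),4))
print("cams",[np.round(unpix("wrist",p,.038,T),4) for p in [(284.5,90),(350,91.5)]])
print("step",[np.round(unpix("wrist",p,.008,T),4) for p in [(254,199),(379,200)]])
im,T=snap("top","top2"); find("top",["tray","pot_a_mid","joint_face","fence_end","stand"],T,mc=.5)
g=cv2.GaussianBlur(im,(0,0),1)[...,:3].mean(2)
# tray corners
hsv=cv2.cvtColor(im,cv2.COLOR_RGB2HSV); m=((hsv[...,2]<125)&(hsv[...,1]<60)).astype(np.uint8); m[:, :100]=0; m[:,200:]=0; m[:150]=0;m[280:]=0
n,l,s,c=cv2.connectedComponentsWithStats(m); i=1+np.argmax(s[1:,4]); q=cv2.minAreaRect(np.argwhere(l==i)[:,::-1].astype(np.float32)); print(s[i])
b=np.array([unpix("top",p,.035,T) for p in cv2.boxPoints(q)]); print(np.round(b,3),b.mean(0))
E
```

```text
lid [0.4682 0.0553 0.054 ]
lid [0.5762 0.0569 0.054 ]
lid [ 0.47   -0.0092  0.054 ]
lid [ 0.5621 -0.0233  0.054 ]
cams [array([0.4739, 0.135 , 0.038 ]), array([0.5812, 0.1245, 0.038 ])]
step [array([ 0.3913, -0.0538,  0.008 ]), array([ 0.6311, -0.0739,  0.008 ])]
top tray 0.73 [ 5.071e-01  3.824e-01 -4.000e-04] {} px [163. 216.]
top joint_face 0.94 [0.5261 0.11   0.0218] {} px [270. 205.]
top stand 0.91 [ 0.5152 -0.3966 -0.0026] {} px [473. 206.]
[ 128  172   65   88 4997]
[[0.613 0.466 0.035]
 [0.612 0.305 0.035]
 [0.399 0.295 0.035]
 [0.399 0.451 0.035]] [0.50551255 0.37915718 0.035     ]
```

Once I allow for the arm still settling, the wrist and top readings agree. Now the first pot, A at (0.468, 0.065).

Request:
arm_command(
  xyz=[
    [-0.052,0.054,-0.05],
    [-0.052,0.054,-0.1],
    [-0.052,0.054,-0.14],
    [-0.052,0.054,-0.18],
    [-0.052,0.054,-0.22],
    [-0.052,0.054,-0.25],
    [-0.052,0.054,-0.25],
    [-0.052,0.054,-0.25],
    [-0.052,0.054,-0.28],
    [-0.052,0.054,-0.31],
    [-0.052,0.054,-0.34],
    [-0.052,0.054,-0.348],
    [-0.052,0.054,-0.348],
    [-0.052,0.054,-0.348],
  ],
  rot=[
    [0,0,0],
    [0,0,0],
    [0,0,0],
    [0,0,0],
    [0,0,0],
    [0,0,0],
    [0,0,0],
    [0,0,0],
    [0,0,0],
    [0,0,0],
    [0,0,0],
    [0,0,0],
    [0,0,0],
    [0,0,0],
  ],
)

```text
time: 4.53
ee_pos: [0.4691, 0.0651, 0.0263]
eef_rot: [0.733, 0.68, 0.001, 0.0]
ft_force: [0.3, -0.1, 1.3]
width: 0.0628
grip_force: 0.0
```

Request:
arm_command(
  xyz=[
    [0,0,0],
    [0,0,0],
    [0,0,0],
    [0,0,0],
    [0,0,0.02],
    [0,0,0.05],
    [0,0,0.09],
    [0,0,0.12],
    [0,0,0.12],
  ],
  rot=[
    [0,0,0],
    [0,0,0],
    [0,0,0],
    [0,0,0],
    [0,0,0],
    [0,0,0],
    [0,0,0],
    [0,0,0],
    [0,0,0],
  ],
  grip=0.3,
  squeeze=15,
)

```text
time: 5.28
ee_pos: [0.471, 0.0657, 0.1505]
eef_rot: [0.733, 0.681, 0.003, 0.003]
ft_force: [2.1, 0.4, -0.5]
width: 0.0432
grip_force: 15.0
```

Request:
arm_command(
  xyz=[
    [0.02,0.04,0],
    [0.03,0.08,0],
    [0.04,0.12,0],
    [0.05,0.16,0],
    [0.06,0.2,0],
    [0.07,0.24,0],
    [0.08,0.28,0],
    [0.081,0.32,0],
    [0.081,0.35,0],
    [0.081,0.35,0],
    [0.081,0.35,0],
    [0.081,0.35,-0.03],
    [0.081,0.35,-0.06],
    [0.081,0.35,-0.09],
    [0.081,0.35,-0.11],
    [0.081,0.35,-0.12],
    [0.081,0.35,-0.12],
    [0.081,0.35,-0.12],
  ],
  rot=[
    [0,0,0],
    [0,0,0],
    [0,0,0],
    [0,0,0],
    [0,0,0],
    [0,0,0],
    [0,0,0],
    [0,0,0],
    [0,0,0],
    [0,0,0],
    [0,0,0],
    [0,0,0],
    [0,0,0],
    [0,0,0],
    [0,0,0],
    [0,0,0],
    [0,0,0],
    [0,0,0],
  ],
)

```text
time: 6.78
ee_pos: [0.5496, 0.4138, 0.0248]
eef_rot: [0.733, 0.68, -0.0, 0.0]
ft_force: [0.5, 0.4, -0.9]
width: 0.0434
grip_force: 15.0
```

Request:
arm_command(
  xyz=[
    [0,0,0],
    [0,0,0],
    [0,0,0.02],
    [0,0,0.06],
    [0,0,0.1],
    [0,0,0.12],
    [0,0,0.12],
  ],
  rot=[
    [0,0,0],
    [0,0,0],
    [0,0,0],
    [0,0,0],
    [0,0,0],
    [0,0,0],
    [0,0,0],
  ],
  grip=0.68,
)

```text
time: 7.37
ee_pos: [0.5508, 0.4171, 0.1519]
eef_rot: [0.733, 0.68, 0.005, 0.0]
ft_force: [-0.6, 0.8, 0.5]
width: 0.059
grip_force: 0.0
```

```bash
cat > pots.py <<'E'
from h import *
import sys
im,T=snap("top",sys.argv[1]); hsv=cv2.cvtColor(im,cv2.COLOR_RGB2HSV); m=((hsv[...,1]<30)&(hsv[...,2]>175)).astype(np.uint8)
n,l,s,ce=cv2.connectedComponentsWithStats(m)
for i in range(1,n):
    if 80<s[i,4]<700 and 130<ce[i][0]<345 and 160<ce[i][1]<270: print(s[i,4],np.round(ce[i]),np.round(unpix("top",ce[i],.054,T),4))
st()
E
python3 pots.py top3
```

```text
242 [286. 182.] [0.5761 0.0665 0.054 ]
245 [320. 186.] [ 0.5628 -0.0142  0.054 ]
250 [315. 225.] [ 0.4701 -0.0009  0.054 ]
197 [306. 251.] [0.4102 0.0227 0.054 ]
{'time': np.float64(7.4167), 'ee_pos': array([0.5501, 0.4162, 0.1488]), 'eef_rot': array([7.328e-01, 6.804e-01, 3.100e-03, 4.000e-04]), 'ft_force': array([ 0.1177, -0.5536, -0.5824]), 'width': np.float64(0.0592), 'grip_force': np.float64(0.0), 'joint_positions': array([-0.1906,  0.6424, -0.8006,  1.3338,  0.4586,  1.3456, -1.0617])}
```

Request:
arm_command(
  xyz=[
    [0.027,-0.04,0],
    [0.027,-0.08,0],
    [0.027,-0.12,0],
    [0.027,-0.16,0],
    [0.027,-0.2,0],
    [0.027,-0.24,0],
    [0.027,-0.28,0],
    [0.027,-0.32,0],
    [0.027,-0.349,0],
    [0.027,-0.349,0],
    [0.027,-0.349,0],
    [0.027,-0.349,-0.03],
    [0.027,-0.349,-0.06],
    [0.027,-0.349,-0.09],
    [0.027,-0.349,-0.115],
    [0.027,-0.349,-0.12],
    [0.027,-0.349,-0.12],
  ],
  rot=[
    [0,0,0],
    [0,0,0],
    [0,0,0],
    [0,0,0],
    [0,0,0],
    [0,0,0],
    [0,0,0],
    [0,0,0],
    [0,0,0],
    [0,0,0],
    [0,0,0],
    [0,0,0],
    [0,0,0],
    [0,0,0],
    [0,0,0],
    [0,0,0],
    [0,0,0],
  ],
)

```text
time: 8.83
ee_pos: [0.5745, 0.0673, 0.0232]
eef_rot: [0.732, 0.681, -0.001, -0.001]
ft_force: [0.4, 0.0, 1.1]
width: 0.059
grip_force: 0.0
```

Request:
arm_command(
  xyz=[
    [0,0,0],
    [0,0,0],
    [0,0,0],
    [0,0,0],
    [0,0,0.02],
    [0,0,0.05],
    [0,0,0.09],
    [0,0,0.12],
    [0,0,0.12],
  ],
  rot=[
    [0,0,0],
    [0,0,0],
    [0,0,0],
    [0,0,0],
    [0,0,0],
    [0,0,0],
    [0,0,0],
    [0,0,0],
    [0,0,0],
  ],
  grip=0.3,
)

```text
time: 9.58
ee_pos: [0.5791, 0.0669, 0.1516]
eef_rot: [0.733, 0.68, 0.004, 0.003]
ft_force: [0.8, 0.8, -0.2]
width: 0.0435
grip_force: 15.0
```

Request:
arm_command(
  xyz=[
    [-0.013,0.038,0],
    [-0.026,0.076,0],
    [-0.039,0.114,0],
    [-0.052,0.152,0],
    [-0.065,0.19,0],
    [-0.078,0.228,0],
    [-0.091,0.266,0],
    [-0.104,0.304,0],
    [-0.117,0.344,0],
    [-0.117,0.344,0],
    [-0.117,0.344,0],
    [-0.117,0.344,-0.03],
    [-0.117,0.344,-0.06],
    [-0.117,0.344,-0.09],
    [-0.117,0.344,-0.11],
    [-0.117,0.344,-0.12],
    [-0.117,0.344,-0.12],
    [-0.117,0.344,-0.12],
  ],
  rot=[
    [0,0,0],
    [0,0,0],
    [0,0,0],
    [0,0,0],
    [0,0,0],
    [0,0,0],
    [0,0,0],
    [0,0,0],
    [0,0,0],
    [0,0,0],
    [0,0,0],
    [0,0,0],
    [0,0,0],
    [0,0,0],
    [0,0,0],
    [0,0,0],
    [0,0,0],
    [0,0,0],
  ],
)

```text
time: 11.08
ee_pos: [0.4597, 0.409, 0.0248]
eef_rot: [0.733, 0.68, 0.0, 0.0]
ft_force: [-0.0, 0.7, -0.5]
width: 0.0434
grip_force: 15.0
```

Request:
arm_command(
  xyz=[
    [0,0,0],
    [0,0,0],
    [0,0,0.02],
    [0,0,0.06],
    [0,0,0.1],
    [0,0,0.12],
    [0,0,0.12],
  ],
  rot=[
    [0,0,0],
    [0,0,0],
    [0,0,0],
    [0,0,0],
    [0,0,0],
    [0,0,0],
    [0,0,0],
  ],
  grip=0.68,
)

```text
time: 11.67
ee_pos: [0.4607, 0.4122, 0.1511]
eef_rot: [0.733, 0.68, 0.005, 0.0]
ft_force: [-0.2, 0.4, -0.8]
width: 0.0595
grip_force: 0.0
```

```bash
python3 pots.py top4
```

```text
244 [320. 186.] [ 0.5629 -0.0142  0.054 ]
254 [315. 225.] [ 0.47   -0.0007  0.054 ]
209 [305. 250.] [0.4106 0.0251 0.054 ]
{'time': np.float64(11.7167), 'ee_pos': array([0.4601, 0.4111, 0.1481]), 'eef_rot': array([7.329e-01, 6.803e-01, 2.900e-03, 4.000e-04]), 'ft_force': array([ 0.3348, -1.2413, -0.5303]), 'width': np.float64(0.0592), 'grip_force': np.float64(0.0), 'joint_positions': array([-0.1383,  0.5089, -0.8867,  1.5479,  0.4081,  1.2736, -1.1559])}
```

Request:
arm_command(
  xyz=[
    [0.011,-0.04,0],
    [0.011,-0.08,0],
    [0.011,-0.12,0],
    [0.011,-0.16,0],
    [0.011,-0.2,0],
    [0.011,-0.24,0],
    [0.011,-0.28,0],
    [0.011,-0.32,0],
    [0.011,-0.36,0],
    [0.011,-0.4,0],
    [0.011,-0.411,0],
    [0.011,-0.411,0],
    [0.011,-0.411,0],
    [0.011,-0.411,-0.03],
    [0.011,-0.411,-0.06],
    [0.011,-0.411,-0.09],
    [0.011,-0.411,-0.115],
    [0.011,-0.411,-0.12],
    [0.011,-0.411,-0.12],
  ],
  rot=[
    [0,0,0],
    [0,0,0],
    [0,0,0],
    [0,0,0],
    [0,0,0],
    [0,0,0],
    [0,0,0],
    [0,0,0],
    [0,0,0],
    [0,0,0],
    [0,0,0],
    [0,0,0],
    [0,0,0],
    [0,0,0],
    [0,0,0],
    [0,0,0],
    [0,0,0],
    [0,0,0],
    [0,0,0],
  ],
)

```text
time: 13.3
ee_pos: [0.4687, 0.0007, 0.0234]
eef_rot: [0.732, 0.681, -0.001, -0.002]
ft_force: [-0.1, 0.1, 0.4]
width: 0.0593
grip_force: 0.0
```

Request:
arm_command(
  xyz=[
    [0,0,0],
    [0,0,0],
    [0,0,0],
    [0,0,0],
    [0,0,0.02],
    [0,0,0.05],
    [0,0,0.09],
    [0,0,0.12],
    [0,0,0.12],
  ],
  rot=[
    [0,0,0],
    [0,0,0],
    [0,0,0],
    [0,0,0],
    [0,0,0],
    [0,0,0],
    [0,0,0],
    [0,0,0],
    [0,0,0],
  ],
  grip=0.3,
)

```text
time: 14.05
ee_pos: [0.4732, -0.0009, 0.1507]
eef_rot: [0.733, 0.681, 0.003, 0.004]
ft_force: [1.2, 0.1, -2.2]
width: 0.0436
grip_force: 15.0
```

Request:
arm_command(
  xyz=[
    [0.009,0.04,0],
    [0.018,0.08,0],
    [0.027,0.12,0],
    [0.036,0.16,0],
    [0.045,0.2,0],
    [0.054,0.24,0],
    [0.063,0.28,0],
    [0.075,0.32,0],
    [0.083,0.352,0],
    [0.083,0.352,0],
    [0.083,0.352,0],
    [0.083,0.352,-0.03],
    [0.083,0.352,-0.06],
    [0.083,0.352,-0.09],
    [0.083,0.352,-0.11],
    [0.083,0.352,-0.12],
    [0.083,0.352,-0.12],
    [0.083,0.352,-0.12],
  ],
  rot=[
    [0,0,0],
    [0,0,0],
    [0,0,0],
    [0,0,0],
    [0,0,0],
    [0,0,0],
    [0,0,0],
    [0,0,0],
    [0,0,0],
    [0,0,0],
    [0,0,0],
    [0,0,0],
    [0,0,0],
    [0,0,0],
    [0,0,0],
    [0,0,0],
    [0,0,0],
    [0,0,0],
  ],
)

```text
time: 15.55
ee_pos: [0.5535, 0.3498, 0.025]
eef_rot: [0.733, 0.68, 0.0, 0.0]
ft_force: [-0.8, -0.2, -0.6]
width: 0.0435
grip_force: 15.0
```

Request:
arm_command(
  xyz=[
    [0,0,0],
    [0,0,0],
    [0,0,0.02],
    [0,0,0.06],
    [0,0,0.1],
    [0,0,0.12],
    [0,0,0.12],
  ],
  rot=[
    [0,0,0],
    [0,0,0],
    [0,0,0],
    [0,0,0],
    [0,0,0],
    [0,0,0],
    [0,0,0],
  ],
  grip=0.68,
)

```text
time: 16.13
ee_pos: [0.555, 0.3529, 0.1514]
eef_rot: [0.733, 0.68, 0.005, 0.001]
ft_force: [0.8, 1.0, -0.2]
width: 0.0592
grip_force: 0.0
```

```bash
python3 pots.py top5
```

```text
243 [320. 186.] [ 0.563  -0.0143  0.054 ]
183 [308. 251.] [0.4094 0.0173 0.054 ]
{'time': np.float64(16.1833), 'ee_pos': array([0.5542, 0.3519, 0.1483]), 'eef_rot': array([0.7329, 0.6803, 0.0028, 0.0008]), 'ft_force': array([ 0.4716, -0.2921, -1.0264]), 'width': np.float64(0.0593), 'grip_force': np.float64(0.0), 'joint_positions': array([-0.0401,  0.5876, -0.8537,  1.4349,  0.4485,  1.3146, -0.9954])}
```

Request:
arm_command(
  xyz=[
    [0.01,-0.04,0],
    [0.01,-0.08,0],
    [0.01,-0.12,0],
    [0.01,-0.16,0],
    [0.01,-0.2,0],
    [0.01,-0.24,0],
    [0.01,-0.28,0],
    [0.01,-0.32,0],
    [0.01,-0.36,0],
    [0.01,-0.366,0],
    [0.01,-0.366,0],
    [0.01,-0.366,0],
    [0.01,-0.366,-0.03],
    [0.01,-0.366,-0.06],
    [0.01,-0.366,-0.09],
    [0.01,-0.366,-0.115],
    [0.01,-0.366,-0.12],
    [0.01,-0.366,-0.12],
  ],
  rot=[
    [0,0,0],
    [0,0,0],
    [0,0,0],
    [0,0,0],
    [0,0,0],
    [0,0,0],
    [0,0,0],
    [0,0,0],
    [0,0,0],
    [0,0,0],
    [0,0,0],
    [0,0,0],
    [0,0,0],
    [0,0,0],
    [0,0,0],
    [0,0,0],
    [0,0,0],
    [0,0,0],
  ],
)

```text
time: 17.68
ee_pos: [0.5616, -0.0132, 0.0232]
eef_rot: [0.732, 0.681, -0.001, -0.002]
ft_force: [1.0, -0.4, 0.5]
width: 0.059
grip_force: 0.0
```

Request:
arm_command(
  xyz=[
    [0,0,0],
    [0,0,0],
    [0,0,0],
    [0,0,0],
    [0,0,0.02],
    [0,0,0.05],
    [0,0,0.09],
    [0,0,0.12],
    [0,0,0.12],
  ],
  rot=[
    [0,0,0],
    [0,0,0],
    [0,0,0],
    [0,0,0],
    [0,0,0],
    [0,0,0],
    [0,0,0],
    [0,0,0],
    [0,0,0],
  ],
  grip=0.3,
)

```text
time: 18.43
ee_pos: [0.5662, -0.0146, 0.1514]
eef_rot: [0.733, 0.68, 0.003, 0.004]
ft_force: [0.8, 0.2, -1.1]
width: 0.0436
grip_force: 15.0
```

Request:
arm_command(
  xyz=[
    [-0.01,0.039,0],
    [-0.02,0.078,0],
    [-0.03,0.117,0],
    [-0.04,0.156,0],
    [-0.05,0.195,0],
    [-0.06,0.234,0],
    [-0.07,0.273,0],
    [-0.08,0.312,0],
    [-0.09,0.35,0],
    [-0.1,0.361,0],
    [-0.1,0.361,0],
    [-0.1,0.361,-0.03],
    [-0.1,0.361,-0.06],
    [-0.1,0.361,-0.09],
    [-0.1,0.361,-0.11],
    [-0.1,0.361,-0.12],
    [-0.1,0.361,-0.12],
    [-0.1,0.361,-0.12],
  ],
  rot=[
    [0,0,0],
    [0,0,0],
    [0,0,0],
    [0,0,0],
    [0,0,0],
    [0,0,0],
    [0,0,0],
    [0,0,0],
    [0,0,0],
    [0,0,0],
    [0,0,0],
    [0,0,0],
    [0,0,0],
    [0,0,0],
    [0,0,0],
    [0,0,0],
    [0,0,0],
    [0,0,0],
  ],
)

```text
time: 19.93
ee_pos: [0.4634, 0.3454, 0.0248]
eef_rot: [0.733, 0.68, -0.0, 0.0]
ft_force: [0.5, 0.4, -0.6]
width: 0.0434
grip_force: 15.0
```

Request:
arm_command(
  xyz=[
    [0,0,0],
    [0,0,0],
    [0,0,0.02],
    [0,0,0.06],
    [0,0,0.1],
    [0,0,0.12],
    [0.01,-0.03,0.16],
    [0.02,-0.07,0.18],
    [0.03,-0.11,0.18],
    [0.03,-0.15,0.18],
    [0.03,-0.19,0.18],
    [0.03,-0.23,0.18],
    [0.03,-0.27,0.18],
    [0.03,-0.31,0.18],
    [0.03,-0.35,0.18],
    [0.03,-0.39,0.18],
    [0.03,-0.43,0.18],
    [0.03,-0.45,0.18],
    [0.03,-0.45,0.18],
    [0.03,-0.45,0.18],
  ],
  rot=[
    [0,0,0],
    [0,0,0],
    [0,0,0],
    [0,0,0],
    [0,0,0],
    [0,0,0],
    [0,0,0],
    [0,0,0],
    [0,0,0],
    [0,0,0],
    [0,0,0],
    [0,0,0],
    [0,0,0],
    [0,0,0],
    [0,0,0],
    [0,0,0],
    [0,0,0],
    [0,0,0],
    [0,0,0],
    [0,0,0],
  ],
  grip=0.68,
)

```text
time: 21.6
ee_pos: [0.493, -0.1051, 0.2051]
eef_rot: [0.734, 0.68, 0.0, 0.0]
ft_force: [0.0, 0.4, 0.5]
width: 0.059
grip_force: 0.0
```

```bash
python3 - <<'E'
from h import *
im,T=snap("top","top6"); find("top",["pot_a_mid","batten"],T); 
im,T=snap("wrist","w2"); np.save("w2T.npy",T); st(); find("wrist",["joint_face","fence_end","bolts","step_edge","batten","cam_a_slot"],T)
a=cv2.imread("pics/top6.png"); cv2.imwrite("pics/top6c.png",cv2.resize(a[130:300,120:420],None,fx=2.6,fy=2.6,interpolation=cv2.INTER_CUBIC))
E
```

```text
top pot_a_mid 0.75 [0.557  0.415  0.0255] {} px [147. 195.]
top batten 0.51 [0.4703 0.1377 0.0312] {} px [258. 227.]
{'time': np.float64(21.8), 'ee_pos': array([ 0.4932, -0.1026,  0.2049]), 'eef_rot': array([7.319e-01, 6.814e-01, 2.000e-04, 3.000e-04]), 'ft_force': array([ 0.083 , -0.0345,  0.2561]), 'width': np.float64(0.0592), 'grip_force': np.float64(0.0), 'joint_positions': array([ 0.854 ,  0.1447, -0.7941,  1.7665,  0.1078,  1.2742, -0.0379])}
wrist step_edge 0.84 [ 0.5084 -0.0505  0.012 ] {} px [327. 138.]
wrist batten 0.87 [ 0.5096 -0.1679  0.0545] {} px [336. 240.]
wrist cam_a_slot 0.6 [ 0.5161 -0.0347  0.0217] {} px [333. 124.]
```

View pics/top6c.png

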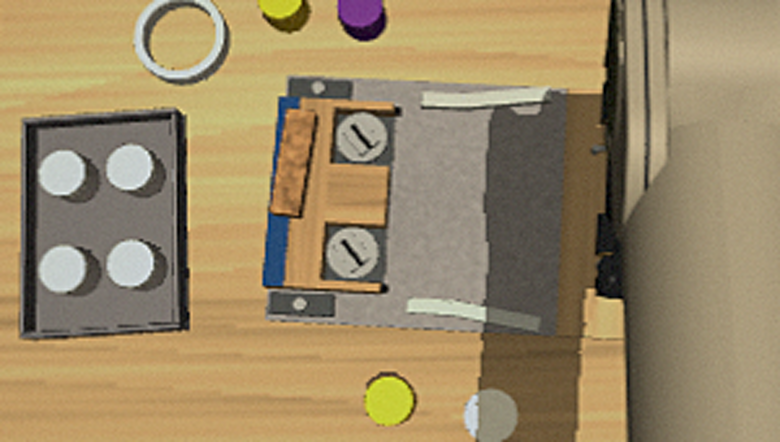

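View pics/w2.png

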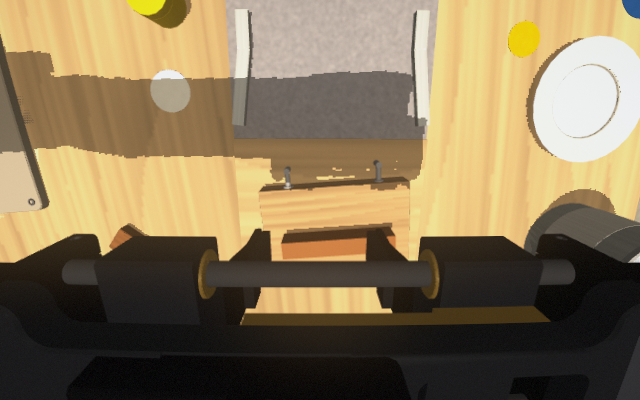

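All four pots stand in the tray (px 62,172; 130,167; 62,269; 131,263). The wrist view shows the panel's front edge from (261,191) to (410,179), bolt heads at (287,171) and (377,165), and the step edge at row 138. Now I'll fit the jig and panel poses.

```bash
python3 - <<'E'
from h import *
T=np.load("w2T.npy"); g=lambda p,z: unpix("wrist",p,z,T)[:2]
def ln(a,b,z,n):
    a,b=g(a,z),g(b,z); d=b-a; print(n,np.round(a,4),np.round(b,4),"ang",round(np.arctan2(d[1],d[0]),4),"len",round(np.hypot(*d),4),"mid",np.round((a+b)/2,4))
ln((261,191),(410,179),.04,"front top")
ln((282,235),(397,229),.07,"batten front top (partial)")
ln((233,139),(424,138),.008,"step"); ln((287,171),(377,165),.032,"bolts"); ln((243,125),(418,121),.018,"fence ends")
T=np.array(r.camera_model("top")["T"]); im=cv2.imread("pics/top6.png")
f=lambda u,v,z: unpix("top",(120+u/2.6,130+v/2.6),z,T)[:2]
for n,a,b,z in [("cams a,b",(351,252),(361,137),.038),("slot b",(348,124),(374,152),.040),("slot a",(339,241),(366,266),.04),("bed left",(267,319),(288,77),.006),("bed top",(288,77),(567,90),.006),("bed bot",(267,319),(555,334),.006),("joint face",(384,289),(397,112),.036),("fence b",(422,97),(487,96),.018),("batt",(0,0),(1,1),.07)]:
    p,q=f(*a,z),f(*b,z); d=q-p; print(n,np.round(p,4),np.round(q,4),"ang",round(np.arctan2(d[1],d[0]),4),"mid",np.round((p+q)/2,4),round(np.hypot(*d),4))
E
```

```text
front top [ 0.4252 -0.1051] [ 0.6016 -0.1032] ang 0.0109 len 0.1764 mid [ 0.5134 -0.1041]
batten front top (partial) [ 0.449  -0.1505] [ 0.5784 -0.1526] ang -0.0166 len 0.1294 mid [ 0.5137 -0.1516]
step [ 0.3915 -0.0439] [ 0.6286 -0.0595] ang -0.0658 len 0.2376 mid [ 0.51   -0.0517]
bolts [ 0.4574 -0.0848] [ 0.5645 -0.0853] ang -0.004 len 0.1071 mid [ 0.511 -0.085]
fence ends [ 0.4088 -0.0281] [ 0.6173 -0.0382] ang -0.0483 len 0.2087 mid [ 0.513  -0.0331]
cams a,b [0.4705 0.1439] [0.5792 0.1348] ang -0.0832 mid [0.5249 0.1393] 0.1091
slot b [0.5916 0.1469] [0.5641 0.1223] ang -2.4134 mid [0.5778 0.1346] 0.0369
slot a [0.4807 0.1548] [0.457  0.1297] ang -2.3292 mid [0.4688 0.1422] 0.0345
bed left [0.4127 0.2276] [0.6486 0.2108] ang -0.0708 mid [0.5306 0.2192] 0.2365
bed top [0.6486 0.2108] [ 0.6288 -0.062 ] ang -1.6433 mid [0.6387 0.0744] 0.2735
bed bot [0.4127 0.2276] [ 0.3932 -0.0434] ang -1.6423 mid [0.4029 0.0921] 0.2717
joint face [0.4358 0.1136] [0.6031 0.1009] ang -0.0755 mid [0.5195 0.1073] 0.1678
fence b [0.622  0.0785] [0.6214 0.0158] ang -1.579 mid [0.6217 0.0471] 0.0627
batt [0.7131 0.4744] [0.7121 0.4734] ang -2.3529 mid [0.7126 0.4739] 0.0015
```

Request:
arm_command(
  xyz=[
    [0.01,-0.03,0],
    [0.018,-0.065,0],
    [0.018,-0.065,0],
    [0.018,-0.065,0],
    [0.018,-0.065,0],
    [0.018,-0.065,0],
    [0.018,-0.065,0],
    [0.018,-0.065,0],
    [0.018,-0.065,0],
    [0.018,-0.065,0],
    [0.018,-0.065,0],
    [0.018,-0.065,0],
    [0.018,-0.065,0],
    [0.018,-0.065,0],
    [0.018,-0.065,0],
    [0.018,-0.065,0],
    [0.018,-0.065,0],
    [0.018,-0.065,0],
    [0.018,-0.065,0],
    [0.018,-0.065,0],
  ],
  rot=[
    [0,0,0.1],
    [0,0,0.2],
    [0,0,0.3],
    [0,0,0.4],
    [0,0,0.5],
    [0,0,0.6],
    [0,0,0.7],
    [0,0,0.8],
    [0,0,0.9],
    [0,0,1.0],
    [0,0,1.1],
    [0,0,1.2],
    [0,0,1.3],
    [0,0,1.4],
    [0,0,1.5],
    [0,0,1.6],
    [0,0,1.639],
    [0,0,1.639],
    [0,0,1.639],
    [0,0,1.639],
  ],
  grip=0.6,
)

```text
time: 23.77
ee_pos: [0.5109, -0.1691, 0.2046]
eef_rot: [0.004, 1.0, 0.0, -0.0]
ft_force: [-0.8, 0.4, 0.1]
width: 0.0523
grip_force: 0.0
```

```bash
python3 - <<'E'
from h import *
im,T=snap("wrist","w3"); np.save("w3T.npy",T); st(); find("wrist",["batten","bolts","step_edge"],T)
E
```

```text
{'time': np.float64(23.8167), 'ee_pos': array([ 0.511 , -0.1691,  0.2046]), 'eef_rot': array([ 0.0036,  1.    ,  0.    , -0.    ]), 'ft_force': array([ 0.619 , -0.4071, -0.4337]), 'width': np.float64(0.0521), 'grip_force': np.float64(0.0), 'joint_positions': array([ 1.063 ,  0.2805, -0.9619,  1.6779,  0.2374,  1.3077,  1.6207])}
wrist batten 0.88 [ 0.5117 -0.1684  0.0553] {} px [319. 189.]
wrist step_edge 0.87 [ 0.51   -0.0523  0.0111] {} px [410. 179.]
wrist step_edge 0.34 [0.5804 0.1396 0.0357] {} px [557. 236.]
```

View pics/w3.png

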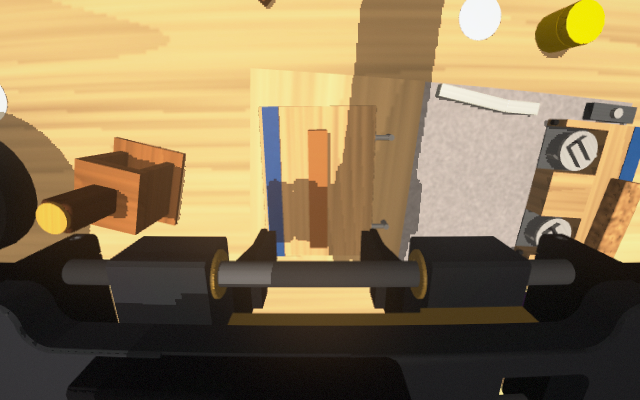

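The batten (px 308–328, rows 130–247) is square to the gripper and centred between the fingers. Next I descend and grip it.

Request:
arm_command(
  xyz=[
    [0,0,-0.03],
    [0,0,-0.06],
    [0,0,-0.09],
    [0,0,-0.12],
    [0,0,-0.14],
    [0,0,-0.15],
    [0,0,-0.16],
    [0,0,-0.16],
    [0,0,-0.16],
  ],
  rot=[
    [0,0,0],
    [0,0,0],
    [0,0,0],
    [0,0,0],
    [0,0,0],
    [0,0,0],
    [0,0,0],
    [0,0,0],
    [0,0,0],
  ],
)

```text
time: 24.72
ee_pos: [0.5114, -0.1692, 0.0453]
eef_rot: [0.003, 1.0, 0.0, 0.0]
ft_force: [-0.1, -0.3, 0.6]
width: 0.0524
grip_force: 0.0
```

Request:
arm_command(
  xyz=[
    [0,0,0],
    [0,0,0],
    [0,0,0],
    [0,0,0],
    [0,0,0],
    [0,0,0],
  ],
  rot=[
    [0,0,0],
    [0,0,0],
    [0,0,0],
    [0,0,0],
    [0,0,0],
    [0,0,0],
  ],
  grip=0.1,
  squeeze=12,
)

```text
time: 25.22
ee_pos: [0.511, -0.1692, 0.0448]
eef_rot: [0.003, 1.0, -0.0, 0.0]
ft_force: [-0.4, -1.5, 1.0]
width: 0.0204
grip_force: 0.7
```

```bash
python3 -c "
from h import *
st()"
```

```text
{'time': np.float64(25.2167), 'ee_pos': array([ 0.511 , -0.1692,  0.0448]), 'eef_rot': array([ 2.9e-03,  1.0e+00, -1.0e-04,  1.0e-04]), 'ft_force': array([-0.4402, -1.5288,  1.0441]), 'width': np.float64(0.0204), 'grip_force': np.float64(0.6762), 'joint_positions': array([ 0.9671,  0.466 , -0.8732,  1.8438,  0.4148,  1.0251,  1.4901])}
```

Request:
arm_command(
  xyz=[
    [0,0,0],
    [0,0.008,0],
    [0,0.016,0],
    [-0.001,0.024,0],
    [-0.001,0.032,0],
    [-0.001,0.04,0],
    [-0.002,0.048,0],
    [-0.002,0.056,0],
    [-0.003,0.064,0],
    [-0.003,0.072,0],
    [-0.003,0.081,0],
    [-0.003,0.081,0],
  ],
  rot=[
    [0,0,0],
    [0,0,-0.01],
    [0,0,-0.02],
    [0,0,-0.03],
    [0,0,-0.04],
    [0,0,-0.05],
    [0,0,-0.06],
    [0,0,-0.068],
    [0,0,-0.068],
    [0,0,-0.068],
    [0,0,-0.068],
    [0,0,-0.068],
  ],
)

```text
time: 26.22
ee_pos: [0.508, -0.0854, 0.0447]
eef_rot: [0.036, 0.999, 0.001, 0.0]
ft_force: [-0.6, 4.2, 4.7]
width: 0.0201
grip_force: 12.0
```

```bash
python3 - <<'E'
from h import *
im,T=snap("wrist","w4"); np.save("w4T.npy",T); st(); find("wrist",["batten","joint_face","cam_a_slot","bolts","fence_end"],T)
im,T=snap("scene","sc4");find("scene",["batten","bolts","joint_face"],T)
E
```

```text
{'time': np.float64(26.2667), 'ee_pos': array([ 0.508 , -0.0855,  0.0447]), 'eef_rot': array([ 0.0356,  0.9994,  0.0011, -0.    ]), 'ft_force': array([-0.6684,  4.6152,  5.5148]), 'width': np.float64(0.0198), 'grip_force': np.float64(12.0), 'joint_positions': array([ 0.8558,  0.4232, -0.9017,  1.9013,  0.3893,  1.0036,  1.2822])}
wrist batten 0.92 [ 0.5069 -0.0859  0.0577] {} px [318. 252.]
wrist joint_face 0.71 [0.5254 0.1127 0.0192] {} px [587. 232.]
wrist fence_end 0.26 [0.5234 0.112  0.0035] {} px [569. 222.]
scene batten 0.65 [ 0.5109 -0.0816  0.0581] {} px [294. 196.]
scene bolts 0.83 [0.5119 0.0017 0.0276] {} px [322. 211.]
scene bolts 0.58 [ 0.5124 -0.3983  0.1142] {} px [189. 152.]
scene joint_face 0.56 [0.5271 0.1125 0.0219] {} px [359. 229.]
```

View pics/w4.png

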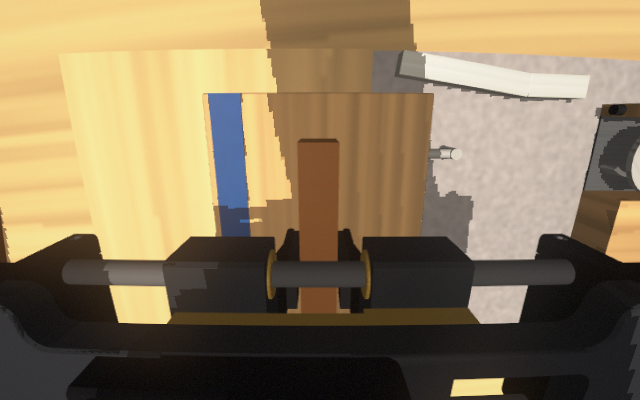

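The panel is square in the grip: its rear corner is at (204,93), its front corner at (434,94), and a bolt at (452,153) is already over the bed. I'll check the lateral offset against the fence.

```bash
python3 - <<'E'
from h import *
T=np.load("w4T.npy");O=np.array([.5226,.1112]);y=-.073
M=np.array([[np.cos(y),np.sin(y)],[-np.sin(y),np.cos(y)]])
for n,p,z in [("rear",(204,93),.04),("front",(434,94),.04),("bolt",(455,154),.032),("batten end",(318,140),.07),("fence end top inner",(397,76),.018),("fence bend inner",(527,97),.018),("fence front inner",(588,97),.018),("bed edge @step",(374,49),.006),("board edge left",(60,54),.01)]: print(n,np.round(M@(unpix("wrist",p,z,T)[:2]-O)*1e3,1))
E
```

```text
rear [ -89.7 -261.4]
front [ -89.5 -132.9]
bolt [ -55.2 -113. ]
batten end [ -65.8 -197.8]
fence end top inner [-101.7 -148.7]
fence bend inner [-90.7 -63. ]
fence front inner [-92.  -20.6]
bed edge @step [-119.6 -161.6]
board edge left [-118.7 -367.2]
```

Well aligned: panel x ≈ 0 and centre at jig y = -197.5. I'll slide it to y ≈ -97, then lower it 4 mm.

Request:
arm_command(
  xyz=[
    [0.001,0.009,0],
    [0.001,0.018,0],
    [0.002,0.027,0],
    [0.003,0.036,0],
    [0.003,0.045,0],
    [0.004,0.054,0],
    [0.005,0.063,0],
    [0.005,0.072,0],
    [0.006,0.081,0],
    [0.007,0.09,0],
    [0.007,0.096,0],
    [0.007,0.1,0],
    [0.007,0.101,0],
  ],
  rot=[
    [0,0,0],
    [0,0,0],
    [0,0,0],
    [0,0,0],
    [0,0,0],
    [0,0,0],
    [0,0,0],
    [0,0,0],
    [0,0,0],
    [0,0,0],
    [0,0,0],
    [0,0,0],
    [0,0,0],
  ],
)

```text
time: 27.8
ee_pos: [0.5146, 0.0143, 0.0443]
eef_rot: [0.036, 0.999, 0.001, -0.0]
ft_force: [0.1, -0.0, -4.0]
width: 0.0198
grip_force: 12.0
```

Request:
arm_command(
  xyz=[
    [0,0.001,-0.001],
    [0,0.002,-0.002],
    [0,0.003,-0.003],
    [0,0.003,-0.004],
    [0,0.003,-0.004],
    [0,0.003,-0.004],
  ],
  rot=[
    [0,0,0],
    [0,0,0],
    [0,0,0],
    [0,0,0],
    [0,0,0],
    [0,0,0],
  ],
)

```text
time: 28.3
ee_pos: [0.5149, 0.0158, 0.0405]
eef_rot: [0.037, 0.999, 0.0, -0.0]
ft_force: [-0.4, 0.6, -2.1]
width: 0.02
grip_force: 12.0
```

```bash
python3 - <<'E'
from h import *
im,T=snap("wrist","w5"); np.save("w5T.npy",T); st(); find("wrist",["batten","joint_face","cam_a_slot"],T)
E
```

```text
{'time': np.float64(28.35), 'ee_pos': array([0.5149, 0.0158, 0.0405]), 'eef_rot': array([ 3.700e-02,  9.993e-01,  1.000e-04, -1.000e-04]), 'ft_force': array([-1.0664,  0.8123, -1.4804]), 'width': np.float64(0.0202), 'grip_force': np.float64(12.0001), 'joint_positions': array([ 0.6717,  0.439 , -0.9217,  1.9036,  0.4133,  1.0021,  1.0635])}
wrist batten 0.84 [0.5146 0.0163 0.0508] {} px [320. 251.]
wrist joint_face 0.66 [0.5251 0.1134 0.0182] {} px [458. 235.]
wrist cam_a_slot 0.79 [0.4729 0.1457 0.0365] {} px [529. 162.]
```

View pics/w5.png

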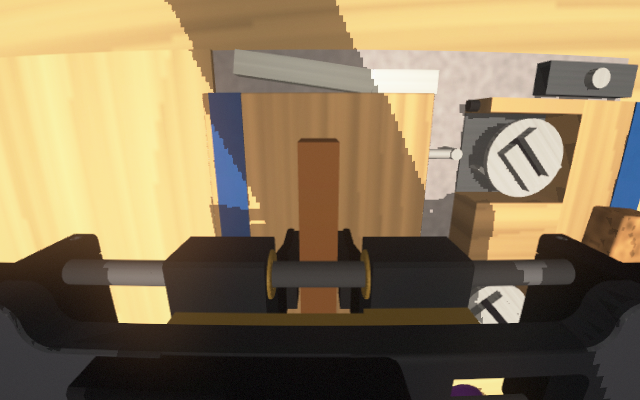

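The panel is down past the step and inside the fences, with the bolt (456,154) heading for the cam pocket. I'll settle it and push up to the buffers.

Request:
arm_command(
  xyz=[
    [0,0,-0.001],
    [0,0.004,-0.001],
    [0,0.008,-0.001],
    [0.001,0.012,-0.001],
    [0.001,0.016,-0.001],
    [0.001,0.02,-0.001],
    [0.002,0.024,-0.001],
    [0.002,0.026,-0.001],
    [0.002,0.027,-0.001],
    [0.002,0.027,-0.001],
  ],
  rot=[
    [0,0,0],
    [0,0,0],
    [0,0,0],
    [0,0,0],
    [0,0,0],
    [0,0,0],
    [0,0,0],
    [0,0,0],
    [0,0,0],
    [0,0,0],
  ],
)

```text
time: 29.33
ee_pos: [0.5179, 0.0425, 0.0403]
eef_rot: [0.037, 0.999, -0.0, 0.001]
ft_force: [0.3, -3.1, 6.4]
width: 0.0199
grip_force: 12.0
```

```bash
python3 - <<'E'
from h import *
im,T=snap("wrist","w6"); np.save("w6T.npy",T); st(); find("wrist",["batten","joint_face","cam_a_slot"],T)
E
```

```text
{'time': np.float64(29.3833), 'ee_pos': array([0.5179, 0.0424, 0.0403]), 'eef_rot': array([ 3.700e-02,  9.993e-01, -3.000e-04,  9.000e-04]), 'ft_force': array([ 0.8978, -3.214 ,  5.8813]), 'width': np.float64(0.0202), 'grip_force': np.float64(11.9966), 'joint_positions': array([ 0.6177,  0.4494, -0.923 ,  1.894 ,  0.424 ,  1.0055,  1.0056])}
wrist batten 0.96 [0.5194 0.0428 0.0536] {} px [320. 257.]
wrist batten 0.45 [0.4697 0.1466 0.0355] {} px [488. 154.]
wrist joint_face 0.81 [0.5261 0.1123 0.0176] {} px [418. 235.]
wrist joint_face 0.35 [0.5238 0.1113 0.0015] {} px [410. 224.]
wrist cam_a_slot 0.89 [0.4731 0.1481 0.0333] {} px [488. 159.]
```

Request:
arm_command(
  xyz=[
    [0,0.001,0.001],
    [0,0.002,0.001],
    [0,0.003,0.001],
    [0,0.003,0.001],
    [0,0.003,0.001],
  ],
  rot=[
    [0,0,0],
    [0,0,0],
    [0,0,0],
    [0,0,0],
    [0,0,0],
  ],
)

```text
time: 29.95
ee_pos: [0.5174, 0.0444, 0.0406]
eef_rot: [0.038, 0.999, -0.001, 0.0]
ft_force: [1.8, -6.7, 0.5]
width: 0.0202
grip_force: 12.0
```

```bash
python3 - <<'E'
from h import *
im,T=snap("wrist","w7"); np.save("w7T.npy",T); st()
E
```

```text
{'time': np.float64(30.0), 'ee_pos': array([0.5174, 0.0444, 0.0406]), 'eef_rot': array([ 3.760e-02,  9.993e-01, -7.000e-04,  3.000e-04]), 'ft_force': array([ 2.3447, -6.6594, -1.3541]), 'width': np.float64(0.0201), 'grip_force': np.float64(12.004), 'joint_positions': array([ 0.6135,  0.4492, -0.9232,  1.8935,  0.4239,  1.0076,  1.0004])}
```

View pics/w7.png

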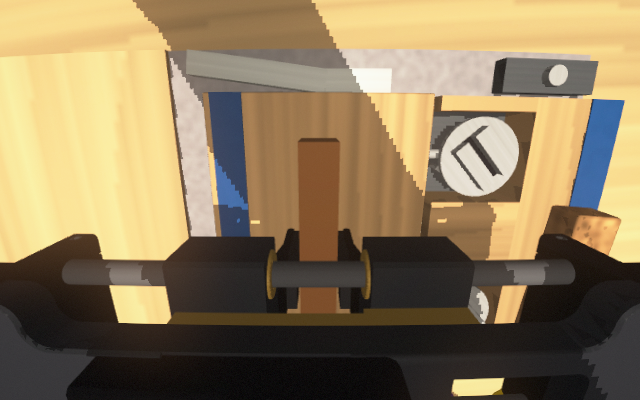

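Contact with the buffers gives about 6.7 N, and the bolts sit in the pockets with the panel square. I'll release, rise, and go to look at the stand.

Request:
arm_command(
  xyz=[
    [0,-0.001,0],
    [0,-0.002,0],
    [0,-0.002,0],
    [0,-0.002,0],
    [0,-0.002,0.02],
    [0,-0.002,0.05],
    [0,-0.002,0.09],
    [0,-0.002,0.13],
    [0,-0.002,0.17],
    [0,-0.002,0.21],
    [0,-0.002,0.23],
    [0,-0.002,0.23],
  ],
  rot=[
    [0,0,0],
    [0,0,0],
    [0,0,0],
    [0,0,0],
    [0,0,0],
    [0,0,0],
    [0,0,0],
    [0,0,0],
    [0,0,0],
    [0,0,0],
    [0,0,0],
    [0,0,0],
  ],
  grip=0.55,
)

```text
time: 31.0
ee_pos: [0.5188, 0.045, 0.2753]
eef_rot: [0.037, 0.999, 0.0, 0.003]
ft_force: [-0.6, 0.5, -1.4]
width: 0.0479
grip_force: 0.0
```

Request:
arm_command(
  xyz=[
    [0,-0.02,0],
    [0,-0.04,0],
    [0,-0.06,0],
    [0,-0.08,0],
    [0,-0.1,0],
    [0,-0.12,0],
    [0,-0.14,0],
    [0,-0.16,0],
    [0,-0.19,0],
    [0,-0.22,0],
    [0,-0.25,0],
    [0,-0.28,0],
    [0,-0.31,0],
    [0,-0.33,0],
    [0,-0.34,0],
    [0,-0.34,0],
    [0,-0.34,0],
    [0,-0.34,0],
  ],
  rot=[
    [0,0,-0.1],
    [0,0,-0.2],
    [0,0,-0.3],
    [0,0,-0.4],
    [0,0,-0.5],
    [0,0,-0.6],
    [0,0,-0.7],
    [0,0,-0.8],
    [0,0,-0.9],
    [0,0,-1.0],
    [0,0,-1.1],
    [0,0,-1.2],
    [0,0,-1.3],
    [0,0,-1.4],
    [0,0,-1.5],
    [0,0,-1.6],
    [0,0,-1.618],
    [0,0,-1.618],
  ],
)

```text
time: 32.5
ee_pos: [0.5171, -0.2954, 0.2699]
eef_rot: [0.748, 0.664, 0.0, -0.0]
ft_force: [0.6, -0.1, -0.7]
width: 0.0478
grip_force: 0.0
```

```bash
python3 - <<'E'
from h import *
st();im,T=snap("wrist","w8"); np.save("w8T.npy",T); find("wrist",["driver_grip","stand","driver_tip"],T)
im,T=snap("top","top8"); find("top",["driver_grip","stand","batten","joint_face"],T)
im2,T2=snap("scene","sc8"); find("scene",["driver_grip","stand","batten"],T2)
a=cv2.imread("pics/w8.png"); b=cv2.imread("pics/top8.png")
A=cv2.resize(a[60:330,150:490],(480,381)); B=cv2.resize(b[150:260,230:340],(310,310),interpolation=cv2.INTER_CUBIC)
c=np.zeros((381,790,3),np.uint8); c[:,:480]=A; c[:310,480:]=B; cv2.imwrite("pics/c8.png",c)
E
```

```text
{'time': np.float64(32.5), 'ee_pos': array([ 0.5171, -0.2954,  0.2699]), 'eef_rot': array([ 7.478e-01,  6.640e-01,  1.000e-04, -5.000e-04]), 'ft_force': array([ 0.5729, -0.0595, -0.6588]), 'width': np.float64(0.0478), 'grip_force': np.float64(0.0), 'joint_positions': array([ 0.9531,  0.3114, -0.643 ,  1.4418,  0.1855,  1.4505,  0.1924])}
wrist driver_grip 0.66 [ 0.516  -0.3969  0.1148] {} px [327. 266.]
wrist stand 0.97 [ 5.125e-01 -3.983e-01 -1.000e-04] {} px [323. 232.]
wrist stand 0.48 [ 0.5133 -0.3969  0.1156] {} px [325. 267.]
top driver_grip 0.59 [ 0.5108 -0.053   0.0126] {} px [336. 210.]
top stand 0.79 [ 5.158e-01 -3.998e-01 -2.000e-04] {} px [474. 206.]
top stand 0.24 [0.5518 0.3499 0.0306] {} px [172. 196.]
top batten 0.58 [0.516  0.0401 0.055 ] {} px [298. 206.]
top batten 0.26 [0.4598 0.3468 0.0258] {} px [173. 234.]
top joint_face 0.73 [0.5259 0.115  0.0214] {} px [268. 205.]
scene driver_grip 0.72 [ 0.5109 -0.3964  0.1107] {} px [190. 153.]
scene stand 0.78 [ 0.5146 -0.3966 -0.    ] {} px [197. 177.]
scene batten 0.56 [0.5211 0.0404 0.0543] {} px [335. 213.]
scene batten 0.56 [ 0.5132 -0.0534  0.0102] {} px [304. 209.]
```

View pics/c8.png

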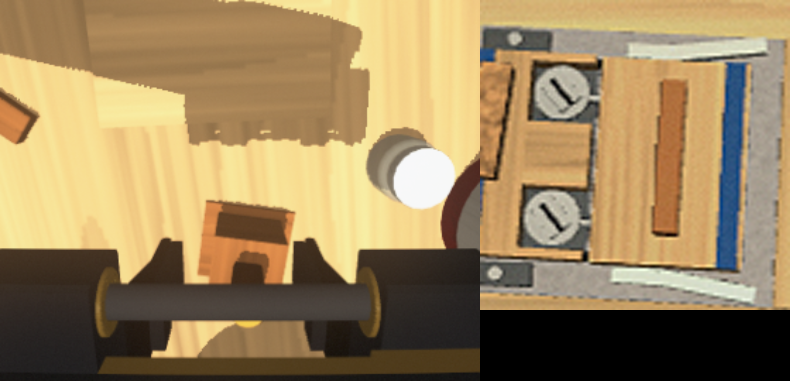

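The panel stands at the buffers with its bolts in the cams (right inset: bolts at ~595,98 and 588,222). Next I work out the stand's yaw from its base-plate edges.

```bash
python3 - <<'E'
from h import *
def seg(cam,T,ps,z,n):
    P=[unpix(cam,p,z,T)[:2] for p in ps]; 
    for a,b in zip(P,P[1:]): print(n,np.round(a,4),np.round(b,4),"ang",round(np.arctan2(*(b-a)[::-1]),3),"len",round(np.hypot(*(b-a)),4))
k=480/340
seg("wrist",np.load("w8T.npy"),[(150+207/k,60+200/k),(150+295/k,60+211/k)],.08,"w8 top?")
for z in (.0,.01,.012): seg("wrist",np.load("w3T.npy"),[(115,138),(186,152),(176,224)],z,"w3 base z%g"%z)
T=np.array(r.camera_model("top")["T"])
seg("top",T,[(130+u/2.05,100+v/2.05) for u,v in [(676,174),(663,250),(740,267)]],.01,"top base")
seg("top",T,[(130+u/2.05,100+v/2.05) for u,v in [(697,236),(752,248),(762,184)]],.08,"top box")
# crop of driver from w3 and top
a=cv2.imread("pics/w3.png")[110:260,20:200]; b=cv2.imread("pics/top1.png")[170:240,440:520]
c=np.zeros((450,790,3),np.uint8); c[:450,:540]=cv2.resize(a,(540,450),interpolation=cv2.INTER_CUBIC); c[:218,540:]=cv2.resize(b,(250,218),interpolation=cv2.INTER_CUBIC)
s=cv2.imread("pics/sc8.png")[130:200,160:230]; c[220:450,545:775]=cv2.resize(s,(230,230),interpolation=cv2.INTER_CUBIC); cv2.imwrite("pics/drv.png",c)
E
```

```text
w8 top? [ 0.4862 -0.3195] [ 0.5651 -0.3395] ang -0.248 len 0.0814
w3 base z0 [ 0.455  -0.4312] [ 0.4745 -0.3397] ang 1.361 len 0.0935
w3 base z0 [ 0.4745 -0.3397] [ 0.5733 -0.3671] ang -0.27 len 0.1025
w3 base z0.01 [ 0.4545 -0.424 ] [ 0.4735 -0.335 ] ang 1.361 len 0.091
w3 base z0.01 [ 0.4735 -0.335 ] [ 0.5696 -0.3617] ang -0.27 len 0.0997
w3 base z0.012 [ 0.4544 -0.4226] [ 0.4733 -0.3341] ang 1.361 len 0.0905
w3 base z0.012 [ 0.4733 -0.3341] [ 0.5688 -0.3606] ang -0.27 len 0.0992
top base [ 0.5685 -0.3641] [ 0.4756 -0.3409] ang 2.896 len 0.0957
top base [ 0.4756 -0.3409] [ 0.453  -0.4317] ang -1.815 len 0.0937
top box [ 0.4815 -0.3596] [ 0.4664 -0.4206] ang -1.813 len 0.0629
top box [ 0.4664 -0.4206] [ 0.5396 -0.4392] ang -0.249 len 0.0756
```

View pics/drv.png

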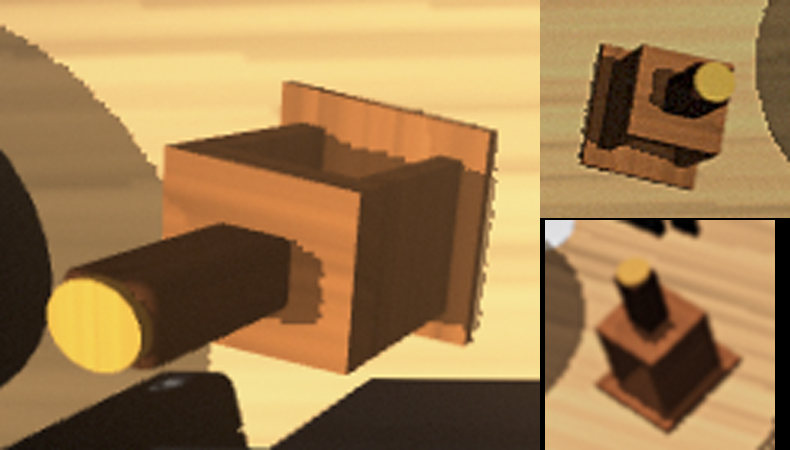

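The stand and the handle both sit at yaw ≈ -0.25, with the stand centre at about (0.513, -0.397). I'll check clearance to the globe, then grasp.

```bash
python3 - <<'E'
from h import *
T=np.array(r.camera_model("scene")["T"])
print("base front",unpix("scene",(130,173),0.,T),"right",unpix("scene",(155,150),0.0,T))
for z in(.1,.15,.2): print("globe centre at z",z,unpix("scene",(111,120),z,T),"right edge",unpix("scene",(157,122),z,T))
E
```

```text
base front [ 0.5737878  -0.60021372  0.        ] right [ 0.46903994 -0.57386509  0.        ]
globe centre at z 0.1 [ 0.4752603  -0.69769678  0.1       ] right edge [ 0.43446456 -0.55609791  0.1       ]
globe centre at z 0.15 [ 0.50820962 -0.65434404  0.15      ] right edge [ 0.4692137 -0.5189922  0.15     ]
globe centre at z 0.2 [ 0.54115894 -0.6109913   0.2       ] right edge [ 0.50396283 -0.48188649  0.2       ]
```

Request:
arm_command(
  xyz=[
    [0,0,0],
    [0,0,0],
  ],
  rot=[
    [0,0,-0.1],
    [0,0,-0.13],
  ],
  grip=0.65,
)

```text
time: 33.32
ee_pos: [0.5169, -0.2962, 0.2706]
eef_rot: [0.792, 0.611, 0.0, 0.0]
ft_force: [0.3, 0.5, 0.1]
width: 0.0539
grip_force: 0.0
```

Request:
arm_command(
  xyz=[
    [-0.001,-0.03,0],
    [-0.003,-0.06,0],
    [-0.004,-0.09,0],
    [-0.004,-0.101,0],
    [-0.004,-0.101,0],
    [-0.004,-0.101,-0.02],
    [-0.004,-0.101,-0.05],
    [-0.004,-0.101,-0.08],
    [-0.004,-0.101,-0.11],
    [-0.004,-0.101,-0.14],
    [-0.004,-0.101,-0.16],
    [-0.004,-0.101,-0.177],
    [-0.004,-0.101,-0.177],
    [-0.004,-0.101,-0.177],
  ],
  rot=[
    [0,0,0],
    [0,0,0],
    [0,0,0],
    [0,0,0],
    [0,0,0],
    [0,0,0],
    [0,0,0],
    [0,0,0],
    [0,0,0],
    [0,0,0],
    [0,0,0],
    [0,0,0],
    [0,0,0],
    [0,0,0],
  ],
)

```text
time: 34.48
ee_pos: [0.5131, -0.3959, 0.0935]
eef_rot: [0.79, 0.613, 0.0, -0.001]
ft_force: [1.0, 0.6, 0.9]
width: 0.0565
grip_force: 0.0
```

Request:
arm_command(
  xyz=[
    [0,0,0],
    [0,0,0],
    [0,0,0],
    [0,0,0],
    [0,0,0],
    [0,0,0],
    [0,0,0],
  ],
  rot=[
    [0,0,0],
    [0,0,0],
    [0,0,0],
    [0,0,0],
    [0,0,0],
    [0,0,0],
    [0,0,0],
  ],
  grip=0.1,
  squeeze=40,
)

```text
time: 35.07
ee_pos: [0.5131, -0.3973, 0.0941]
eef_rot: [0.79, 0.613, 0.0, 0.0]
ft_force: [-0.2, 0.2, 3.2]
width: 0.0275
grip_force: 40.0
```

```bash
python3 -c "
from h import *
st()"
```

```text
{'time': np.float64(35.0667), 'ee_pos': array([ 0.5131, -0.3973,  0.0941]), 'eef_rot': array([7.901e-01, 6.130e-01, 1.000e-04, 3.000e-04]), 'ft_force': array([-0.1543,  0.1623,  3.2059]), 'width': np.float64(0.0275), 'grip_force': np.float64(39.9782), 'joint_positions': array([ 0.99  ,  0.537 , -0.5435,  1.5168,  0.2917,  1.1686,  0.1431])}
```

```bash
python3 - <<'E'
from h import *
s=r.read_state(); T=np.array(r.camera_model("wrist")["T"]); Rt=R.from_quat(s["eef_rot"]); p=np.array(s["ee_pos"])
print("cam in tool",Rt.inv().apply(T[:3,3]-p), "look",Rt.inv().apply(-T[:3,2]))
for z in (0,.03,.078,.11,.2,.3): print(z,pix("wrist",p+Rt.apply([0,0,z]),T))
E
```

```text
cam in tool [ 7.44337309e-02 -4.01966325e-06 -1.62806186e-01] look [-2.73160206e-01  1.60990361e-05  9.61968556e-01]
0 [318.11146047 243.83410877]
0.03 [318.11419483 226.37937193]
0.078 [318.11727176 206.73882174]
0.11 [318.1187655  197.20439718]
0.2 [318.12163107 178.9143033 ]
0.3 [318.12356327 166.58208859]
```

Request:
arm_command(
  xyz=[
    [0,0,0.01],
    [0,0,0.03],
    [0,0,0.06],
    [0,0,0.09],
    [0,0,0.12],
    [0,0,0.14],
    [0,0,0.14],
  ],
  rot=[
    [0,0,0],
    [0,0,0],
    [0,0,0],
    [0,0,0],
    [0,0,0],
    [0,0,0],
    [0,0,0],
  ],
)

```text
time: 35.65
ee_pos: [0.5146, -0.3978, 0.2394]
eef_rot: [0.79, 0.613, 0.001, 0.004]
ft_force: [0.6, 0.3, -0.5]
width: 0.0282
grip_force: 40.0
```

Request:
arm_command(
  xyz=[
    [0,0.03,0],
    [0,0.06,0],
    [0,0.09,0],
    [-0.01,0.12,0],
    [-0.01,0.15,0],
    [-0.02,0.18,0],
    [-0.02,0.21,0],
    [-0.03,0.24,0],
    [-0.03,0.27,0],
    [-0.03,0.3,0],
    [-0.03,0.33,0],
    [-0.04,0.36,0],
    [-0.04,0.39,0],
    [-0.04,0.42,0],
    [-0.04,0.45,0],
    [-0.043,0.48,0],
    [-0.043,0.51,0],
    [-0.043,0.54,0],
    [-0.043,0.54,0],
    [-0.043,0.54,0],
  ],
  rot=[
    [0,0,0.05],
    [0,0,0.1],
    [0,0,0.16],
    [0,0,0.22],
    [0,0,0.28],
    [0,0,0.34],
    [0,0,0.4],
    [0,0,0.46],
    [0,0,0.52],
    [0,0,0.58],
    [0,0,0.64],
    [0,0,0.7],
    [0,0,0.76],
    [0,0,0.82],
    [0,0,0.88],
    [0,0,0.951],
    [0,0,0.951],
    [0,0,0.951],
    [0,0,0.951],
    [0,0,0.951],
  ],
)

```text
time: 37.32
ee_pos: [0.4692, 0.1446, 0.2333]
eef_rot: [0.42, 0.908, 0.0, -0.0]
ft_force: [0.2, -0.7, -0.3]
width: 0.0278
grip_force: 40.0
```

Request:
arm_command(
  xyz=[
    [0,0,-0.02],
    [0,0,-0.04],
    [0,0,-0.06],
    [0,0,-0.074],
    [0,0,-0.074],
    [0,0,-0.074],
    [0,0,-0.074],
  ],
  rot=[
    [0,0,0],
    [0,0,0],
    [0,0,0],
    [0,0,0],
    [0,0,0],
    [0,0,0],
    [0,0,0],
  ],
)

```text
time: 37.9
ee_pos: [0.4704, 0.1424, 0.1604]
eef_rot: [0.422, 0.907, 0.0, 0.0]
ft_force: [-0.3, 0.6, 0.1]
width: 0.0279
grip_force: 40.0
```

```bash
python3 - <<'E'
from h import *
st();im,T=snap("wrist","w9"); np.save("w9T.npy",T); find("wrist",["driver_tip","cam_a_slot","batten","joint_face"],T)
s=r.read_state(); Rt=R.from_quat(s["eef_rot"]); print("tip expected",np.array(s["ee_pos"])+Rt.apply([0,0,.078]))
a=cv2.imread("pics/w9.png"); cv2.imwrite("pics/w9c.png",cv2.resize(a[120:300,200:440],None,fx=3.3,fy=3.3,interpolation=cv2.INTER_CUBIC))
E
```

```text
{'time': np.float64(37.9), 'ee_pos': array([0.4704, 0.1424, 0.1604]), 'eef_rot': array([4.222e-01, 9.065e-01, 2.000e-04, 3.000e-04]), 'ft_force': array([-0.2726,  0.5785,  0.0859]), 'width': np.float64(0.0279), 'grip_force': np.float64(39.9784), 'joint_positions': array([ 0.5732,  0.2137, -1.0467,  1.8456,  0.1991,  1.194 ,  0.1617])}
wrist driver_tip 0.67 [0.4684 0.1413 0.0823] {} px [316. 206.]
wrist cam_a_slot 0.63 [0.472  0.1482 0.0344] {} px [323. 190.]
wrist joint_face 0.97 [0.5235 0.1151 0.0193] {} px [338. 236.]
tip expected [0.47043193 0.14281515 0.08221837]
```

View pics/w9c.png

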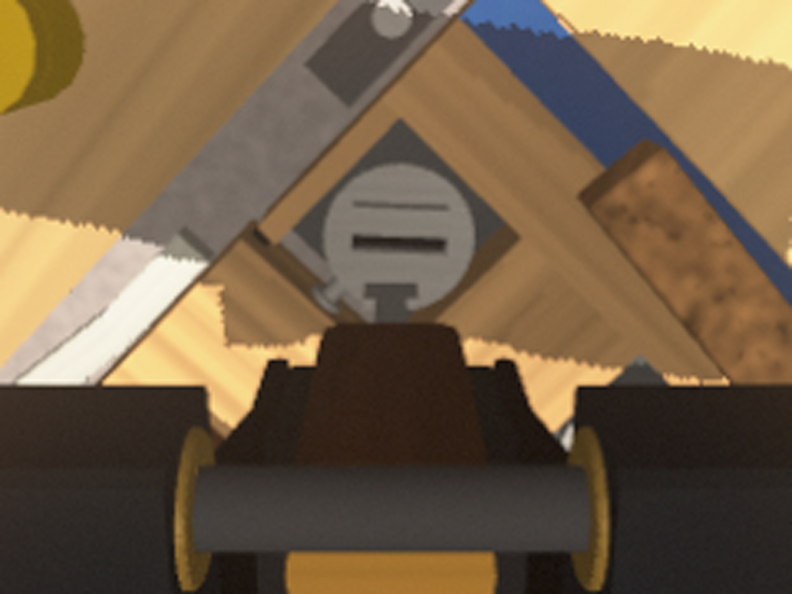

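The blade's broad side (crop 363–418, 284–318) lies along the tool y axis, and cam a's slot (352–447, row 243) is parallel to it. Now I measure the slot and tip offset numerically.

```bash
cat > slot.py <<'E'
from h import *
import sys
def slot(im,T,guess,zr=.040,thr=None,rad=.018):
    g=cv2.cvtColor(im,cv2.COLOR_RGB2GRAY).astype(float); c=pix("wrist",np.r_[guess,zr],T)
    big=cv2.resize(im[int(c[1])-30:int(c[1])+30,int(c[0])-30:int(c[0])+30],None,fx=8,fy=8,interpolation=cv2.INTER_CUBIC)
    gb=cv2.cvtColor(big,cv2.COLOR_RGB2GRAY); o=np.array([int(c[0])-30,int(c[1])-30])
    m=(gb<(thr or 45)).astype(np.uint8); n,l,s,ce=cv2.connectedComponentsWithStats(m)
    for i in range(1,n):
        if s[i,4]>250:
            ys,xs=np.nonzero(l==i); P=np.array([unpix("wrist",((x+.5)/8-.5+o[0],(y+.5)/8-.5+o[1]),zr,T)[:2] for x,y in zip(xs[::5],ys[::5])])
            mu=P.mean(0); w,v=np.linalg.eigh(np.cov((P-mu).T)); a=np.arctan2(v[1,1],v[0,1]); a=(a+np.pi/2)%np.pi-np.pi/2
            print("blob",s[i,4],"ctr",np.round(mu,4),"L,W mm",np.round(np.sqrt(12*w[::-1])*1e3,1),"ang",round(a,3),"px",np.round(ce[i]/8+o,1))
if __name__=="__main__":
    im=cv2.cvtColor(cv2.imread("pics/w9.png"),cv2.COLOR_BGR2RGB); T=np.load("w9T.npy")
    g=cv2.cvtColor(im,cv2.COLOR_RGB2GRAY)
    print("col318",g[185:222,318]); print("col 312..325 row 208",g[208,308:330],"row 193",g[193,304:342])
    for t in(50,65,80): slot(im,T,(.472,.1455),thr=t)
E
python3 slot.py
```

```text
col318 [126 125 125 123 126 126 105  38  38  50  75 100 125 124 124 123 122 124
 126 124 111  71  70  72  70  70  70  72  71  72  71  72  63  44  38  37
  39]
col 312..325 row 208 [123 116  94  73  71  72  73  71  71  71  72  71  72  71  71  70  72  71
  95 124 124 126] row 193 [123 121  99  43  40  44  43  41  40  39  39  41  42  40  38  38  38  39
  38  39  40  37  40  39  38  38  38  40  38  37  52  94 125 126 126 127
 126 127]
blob 3633 ctr [0.471  0.1451] L,W mm [27.7  2.3] ang 0.658 px [320.9 193.5]Traceback (most recent call last):
  File "slot.py", line 17, in <module>
    for t in(50,65,80): slot(im,T,(.472,.1455),thr=t)
                        ~~~~^^^^^^^^^^^^^^^^^^^^^^^^^
  File "slot.py", line 10, in slot
    ys,xs=np.nonzero(l==i); P=np.array([unpix("wrist",((x+.5)/8-.5+o[0],(y+.5)/8-.5+o[1]),zr,T)[:2] for x,y in zip(xs[::5],ys[::5])])
                                        ~~~~~^^^^^^^^^^^^^^^^^^^^^^^^^^^^^^^^^^^^^^^^^^^^^^^^^^
  File "h.py", line 17, in unpix
    m=r.camera_model(cam); K=np.array([[m["fx"],0,m["cx"]],[0,m["fy"],m["cy"]],[0,0,1]])
ValueError: time passes only in moves, steps and waits
```

```bash
sed -i 's/^def snap/from functools import lru_cache\n@lru_cache\ndef M(c): return r.camera_model(c)\ndef snap/; s/m=r.camera_model(cam);/m=M(cam);/' h.py; python3 - <<'E'
from h import *
from slot import slot
im=cv2.cvtColor(cv2.imread("pics/w9.png"),cv2.COLOR_BGR2RGB); T=np.load("w9T.npy")
for t in(50,85,100): slot(im,T,(.472,.1455),thr=t)
p=np.array([.4704,.1424,.1604]); Rt=R.from_quat([.4222,.9065,.0002,.0003])
for dx in(-.003,-.0015,0,.0015): print("tip edge dx",dx,pix("wrist",p+Rt.apply([dx,0,.078]),T))
for d in(-.0025,0,.0025): print("slot model",d,pix("wrist",np.r_[np.array([.4703,.1459])+d*np.array([-.645,.764]),.04],T))
tx=Rt.apply([1,0,0]); print("toolx",tx)
print("unpix mid", unpix("wrist",(320.9,193.9),.04,T))
E
```

```text
blob 3633 ctr [0.471  0.1451] L,W mm [27.7  2.3] ang 0.658 px [320.9 193.5]
blob 11634 ctr [0.488  0.1208] L,W mm [40.1  5.3] ang 0.698 px [318.4 220.6]
blob 1364 ctr [0.4354 0.1491] L,W mm [15.5  1.4] ang 1.494 px [296.3 168.4]
blob 64410 ctr [0.4748 0.1407] L,W mm [72.1 59.7] ang -1.211 px [321.  198.6]
blob 7555 ctr [0.4712 0.1448] L,W mm [28.8  4.4] ang 0.658 px [320.9 193.8]
blob 2303 ctr [0.4354 0.1489] L,W mm [15.6  2.4] ang 1.488 px [296.2 168.5]
blob 74986 ctr [0.474  0.1405] L,W mm [71.3 60.4] ang -1.272 px [320.3 198.3]
blob 2608 ctr [0.4638 0.1542] L,W mm [28.8  1.5] ang 0.659 px [321.3 182.4]
blob 9146 ctr [0.4712 0.1447] L,W mm [29.5  5.3] ang 0.661 px [320.8 193.9]
tip edge dx -0.003 [318.47449644 210.12033567]
tip edge dx -0.0015 [318.47548358 208.5070988 ]
tip edge dx 0 [318.47647298 206.88854306]
tip edge dx 0.0015 [318.47746466 205.26465543]
slot model -0.0025 [320.45705558 194.38499657]
slot model 0 [320.45797994 192.02447276]
slot model 0.0025 [320.45889492 189.6530023 ]
toolx [-6.43492436e-01  7.65452379e-01 -3.75021793e-04]
unpix mid [0.47192838 0.14467551 0.04      ]
```

The tip lies on the TCP axis to within 0.5 mm. The slot centre is at (0.4712, 0.1447), angle 0.66. I'll correct, drop to just above the rim, and re-measure.

Request:
arm_command(
  xyz=[
    [0.001,0.0025,0],
    [0.001,0.0025,-0.015],
    [0.001,0.0025,-0.03],
    [0.001,0.0025,-0.036],
    [0.001,0.0025,-0.036],
    [0.001,0.0025,-0.036],
    [0.001,0.0025,-0.036],
    [0.001,0.0025,-0.036],
  ],
  rot=[
    [0,0,-0.04],
    [0,0,-0.04],
    [0,0,-0.04],
    [0,0,-0.04],
    [0,0,-0.04],
    [0,0,-0.04],
    [0,0,-0.04],
    [0,0,-0.04],
  ],
)

```text
time: 38.82
ee_pos: [0.4714, 0.1455, 0.1244]
eef_rot: [0.44, 0.898, 0.0, 0.001]
ft_force: [0.1, -0.0, -1.5]
width: 0.0279
grip_force: 40.0
```

```bash
cat > tip.py <<'E'
from h import *
from slot import slot
import sys
def tip(name,guess,z=.078,show=True):
    st(); im,T=snap("wrist",name); np.save(name+"T.npy",T); s=r.read_state(); p=np.array(s["ee_pos"]); Rt=R.from_quat(s["eef_rot"]); 
    g=cv2.cvtColor(im,cv2.COLOR_RGB2GRAY)
    for dx in(-.0015,0,.0015): print("tip pred",dx,np.round(pix("wrist",p+Rt.apply([dx,0,z]),T),2))
    c=int(round(pix("wrist",p+Rt.apply([0,0,z]),T)[0])); print("tool y ang",round(2*np.arctan2(s["eef_rot"][1],s["eef_rot"][0])-np.pi/2,3))
    for k in(c-12,c-9,c,c+9,c+12): print("col",k,g[185:222,k])
    print("row210 from 300",g[210,300:340]); print("floor guess px",pix("wrist",np.r_[guess,.04],T))
    slot(im,T,guess,thr=100); slot(im,T,guess,thr=60)
if __name__=="__main__": tip(sys.argv[1],(float(sys.argv[2]),float(sys.argv[3])))
E
python3 tip.py w10 .4712 .1447
```

```text
{'time': np.float64(38.8167), 'ee_pos': array([0.4714, 0.1455, 0.1244]), 'eef_rot': array([4.398e-01, 8.981e-01, 4.000e-04, 5.000e-04]), 'ft_force': array([ 0.103 , -0.0481, -1.4698]), 'width': np.float64(0.0279), 'grip_force': np.float64(39.9785), 'joint_positions': array([ 0.5307,  0.267 , -1.0228,  1.8832,  0.2523,  1.1282,  0.0744])}
tip pred -0.0015 [318.45 208.47]
tip pred 0 [318.45 206.85]
tip pred 0.0015 [318.45 205.23]
tool y ang 0.66
col 306 [124 120 120 124 123 125 108  69  93 122 123 124 122 121 120 123 123 115
  83  37  40  57  70  91 123 122 120 122 120 121 122 121 103  47  34  36
  34]
col 309 [124 123 121 123 126 123 107  71  93 123 124 124 121 122 121 123 125 115
  83  35  38  56  69  88 114 117 122 121 120 121 122 121 105  49  36  36
  36]
col 318 [125 123 121 125 127 126 110  70  93 125 127 126 124 124 123 124 125 117
  85  36  51  70  71  71  71  70  70  71  71  70  70  69  62  43  37  35
  37]
col 327 [127 123 123 126 127 125 114  80  95 125 126 127 125 124 123 124 126 118
  85  34  35  51  71  94 122 120 124 123 122 122 123 124 107  50  33  34
  34]
col 330 [126 125 124 125 127 126 115  81  96 125 127 128 127 126 123 124 126 118
  86  35  37  51  71  94 123 126 125 123 121 121 124 125 104  49  34  33
  34]
row210 from 300 [121 121 122 122 121 122 122 123 122 117 101  95  94  87  71  67  68  71
  70  70  70  71  75  88  99 100 107 120 126 126 126 126 125 127 125 123
 123 123 123 124]
floor guess px [317.65329767 205.27202456]
blob 1093 ctr [0.4356 0.1495] L,W mm [7.1 2. ] ang 1.502 px [289.4 177.9]
blob 110125 ctr [0.475  0.1381] L,W mm [57.6 53.4] ang -1.29 px [317.  213.3]
blob 3848 ctr [0.4635 0.1542] L,W mm [29.   1.7] ang 0.657 px [317.8 192.6]
blob 4799 ctr [0.471  0.1452] L,W mm [30.1  2.5] ang 0.655 px [318.3 205.1]
blob 50348 ctr [0.4838 0.1281] L,W mm [45.2 16.8] ang 0.68 px [317.9 227.3]
```

Request:
arm_command(
  xyz=[
    [0.0004,-0.0005,-0.001],
    [0.0004,-0.0005,-0.003],
    [0.0004,-0.0005,-0.005],
    [0.0004,-0.0005,-0.007],
    [0.0004,-0.0005,-0.008],
    [0.0004,-0.0005,-0.008],
  ],
  rot=[
    [0,0,0],
    [0,0,0],
    [0,0,0],
    [0,0,0],
    [0,0,0],
    [0,0,0],
  ],
)

```text
time: 39.37
ee_pos: [0.4711, 0.1448, 0.1152]
eef_rot: [0.44, 0.898, -0.0, -0.0]
ft_force: [0.3, -0.7, -1.3]
width: 0.0279
grip_force: 40.0
```

The blade is in the slot, with no resistance below the rim. A bit deeper, then I turn clockwise in steps.

Request:
arm_command(
  xyz=[
    [0,0,-0.002],
    [0,0,-0.003],
    [0,0,-0.003],
    [0,0,-0.003],
  ],
  rot=[
    [0,0,0],
    [0,0,0],
    [0,0,0],
    [0,0,0],
  ],
)

```text
time: 39.7
ee_pos: [0.4713, 0.1449, 0.1125]
eef_rot: [0.44, 0.898, 0.0, -0.0]
ft_force: [0.1, -0.4, -1.4]
width: 0.0279
grip_force: 40.0
```

Request:
arm_command(
  xyz=[
    [0,0,0],
    [0,0,0],
    [0,0,0],
    [0,0,0],
    [0,0,0],
    [0,0,0],
    [0,0,0],
  ],
  rot=[
    [0,0,-0.05],
    [0,0,-0.1],
    [0,0,-0.15],
    [0,0,-0.2],
    [0,0,-0.25],
    [0,0,-0.3],
    [0,0,-0.3],
  ],
)

```text
time: 40.28
ee_pos: [0.4714, 0.1446, 0.1126]
eef_rot: [0.57, 0.822, -0.0, 0.0]
ft_force: [0.2, 0.0, -1.2]
width: 0.0279
grip_force: 40.0
```

```bash
python3 - <<'E'
from h import *
st(); print(r.read_state()["torque"])
E
```

```text
{'time': np.float64(40.2833), 'ee_pos': array([0.4714, 0.1446, 0.1126]), 'eef_rot': array([ 5.701e-01,  8.216e-01, -1.000e-04,  2.000e-04]), 'ft_force': array([ 0.2129,  0.0323, -1.2436]), 'width': np.float64(0.0279), 'grip_force': np.float64(39.9809), 'joint_positions': array([ 0.4794,  0.2672, -0.9636,  1.8967,  0.246 ,  1.1023, -0.2224])}
[-0.29237109 -0.14784835  0.02771617]
```

Request:
arm_command(
  xyz=[
    [0,0,0],
    [0,0,0],
    [0,0,0],
    [0,0,0],
    [0,0,0],
    [0,0,0],
    [0,0,0],
    [0,0,0],
    [0,0,0],
    [0,0,0],
  ],
  rot=[
    [0,0,-0.06],
    [0,0,-0.12],
    [0,0,-0.18],
    [0,0,-0.24],
    [0,0,-0.3],
    [0,0,-0.36],
    [0,0,-0.42],
    [0,0,-0.48],
    [0,0,-0.5],
    [0,0,-0.5],
  ],
)

```text
time: 41.12
ee_pos: [0.4712, 0.1448, 0.1126]
eef_rot: [0.754, 0.656, -0.0, 0.0]
ft_force: [-1.1, -0.7, 0.1]
width: 0.0279
grip_force: 40.0
```

```bash
python3 - <<'E'
from h import *
from slot import slot
st(); print(r.read_state()["torque"]); im,T=snap("wrist","w11"); slot(im,T,(.4712,.1447),thr=100); slot(im,T,(.4712,.1447),thr=60)
E
```

```text
{'time': np.float64(41.1167), 'ee_pos': array([0.4712, 0.1448, 0.1126]), 'eef_rot': array([ 7.544e-01,  6.564e-01, -2.000e-04,  1.000e-04]), 'ft_force': array([-1.1177, -0.698 ,  0.0656]), 'width': np.float64(0.0279), 'grip_force': np.float64(39.9807), 'joint_positions': array([ 0.4151,  0.2453, -0.8868,  1.8992,  0.2136,  1.0952, -0.6945])}
[-0.32228498  0.18844542  0.05668026]
blob 129574 ctr [0.4688 0.141 ] L,W mm [60.9 54.7] ang 1.408 px [316.5 213. ]
blob 4548 ctr [0.4704 0.1569] L,W mm [28.8  1.9] ang 0.067 px [315.8 195.7]
blob 1711 ctr [0.4817 0.1459] L,W mm [7.6 2.7] ang 0.061 px [330.6 206. ]
blob 1386 ctr [0.4605 0.1445] L,W mm [6.3 2.7] ang 0.146 px [306.4 210.8]
blob 61494 ctr [0.4681 0.1263] L,W mm [45.3 18.4] ang -0.133 px [318.1 229.1]
```

Disc a follows (now at joint ≈ 0.66). Continuing to the stop.

Request:
arm_command(
  xyz=[
    [0,0,0],
    [0,0,0],
    [0,0,0],
    [0,0,0],
    [0,0,0],
    [0,0,0],
    [0,0,0],
    [0,0,0],
    [0,0,0],
    [0,0,0],
    [0,0,0],
    [0,0,0],
    [0,0,0],
    [0,0,0],
    [0,0,0],
    [0,0,0],
  ],
  rot=[
    [0,0,-0.06],
    [0,0,-0.12],
    [0,0,-0.18],
    [0,0,-0.24],
    [0,0,-0.3],
    [0,0,-0.36],
    [0,0,-0.42],
    [0,0,-0.48],
    [0,0,-0.54],
    [0,0,-0.6],
    [0,0,-0.66],
    [0,0,-0.72],
    [0,0,-0.78],
    [0,0,-0.84],
    [0,0,-0.9],
    [0,0,-0.9],
  ],
)

```text
time: 42.5
ee_pos: [0.4712, 0.1449, 0.1126]
eef_rot: [0.965, 0.262, -0.0, 0.0]
ft_force: [-1.4, -1.3, 0.8]
width: 0.0281
grip_force: 40.0
```

```bash
python3 - <<'E'
from h import *
from slot import slot
st(); print(r.read_state()["torque"]); im,T=snap("wrist","w12"); slot(im,T,(.4712,.1447),thr=100); find("wrist",["batten","joint_face"],T)
E
```

```text
{'time': np.float64(42.5), 'ee_pos': array([0.4712, 0.1449, 0.1126]), 'eef_rot': array([ 9.650e-01,  2.621e-01, -2.000e-04,  1.000e-04]), 'ft_force': array([-1.4035, -1.3045,  0.7715]), 'width': np.float64(0.0281), 'grip_force': np.float64(39.9834), 'joint_positions': array([ 0.3098,  0.2173, -0.7649,  1.9035,  0.1696,  1.0865, -1.5633])}
[-0.25601274  0.47948935  0.10901715]
blob 115192 ctr [0.4638 0.1429] L,W mm [54.1 51.3] ang 1.017 px [315.9 216.8]
blob 4284 ctr [0.4799 0.1533] L,W mm [29.1  1.7] ang -0.778 px [314.9 195.9]
wrist batten 0.76 [0.5161 0.0513 0.0527] {} px [441. 223.]
wrist batten 0.53 [0.4683 0.1448 0.0347] {} px [316. 210.]
wrist joint_face 0.59 [0.5245 0.1148 0.023 ] {} px [377. 170.]
```

Request:
arm_command(
  xyz=[
    [0,0,0],
    [0,0,0],
    [0,0,0],
    [0,0,0],
    [0,0,0],
  ],
  rot=[
    [0,0,-0.05],
    [0,0,-0.1],
    [0,0,-0.14],
    [0,0,-0.14],
    [0,0,-0.14],
  ],
)

```text
time: 43.07
ee_pos: [0.4712, 0.145, 0.1126]
eef_rot: [0.981, 0.196, -0.0, 0.0]
ft_force: [-2.1, -0.9, 0.6]
width: 0.0278
grip_force: 40.0
```

```bash
python3 - <<'E'
from h import *
from slot import slot
st(); print(r.read_state()["torque"]); im,T=snap("wrist","w13"); slot(im,T,(.4712,.1447),thr=100)
E
```

```text
{'time': np.float64(43.0667), 'ee_pos': array([0.4712, 0.145 , 0.1126]), 'eef_rot': array([ 9.807e-01,  1.957e-01, -1.000e-04,  0.000e+00]), 'ft_force': array([-2.1408, -0.8925,  0.5979]), 'width': np.float64(0.0278), 'grip_force': np.float64(39.9889), 'joint_positions': array([ 0.2949,  0.214 , -0.748 ,  1.9041,  0.164 ,  1.0854, -1.6956])}
[-0.18450504  0.71188078  0.21066464]
blob 119113 ctr [0.4639 0.1442] L,W mm [55. 52.] ang 0.898 px [315.8 216.5]
blob 4274 ctr [0.4806 0.1525] L,W mm [29.3  1.7] ang -0.874 px [314.2 196.2]
```

Request:
arm_command(
  xyz=[
    [0,0,0],
    [0,0,0],
    [0,0,0],
  ],
  rot=[
    [0,0,-0.03],
    [0,0,-0.05],
    [0,0,-0.05],
  ],
)

```text
time: 43.37
ee_pos: [0.4712, 0.1449, 0.1125]
eef_rot: [0.985, 0.17, -0.0, -0.0]
ft_force: [-1.9, 0.0, 0.9]
width: 0.0284
grip_force: 40.0
```

```bash
python3 - <<'E'
from h import *
from slot import slot
st(); print(r.read_state()["torque"]); im,T=snap("wrist","w14"); slot(im,T,(.4712,.1447),thr=100)
E
```

```text
{'time': np.float64(43.3667), 'ee_pos': array([0.4712, 0.1449, 0.1125]), 'eef_rot': array([ 9.855e-01,  1.697e-01, -1.000e-04, -0.000e+00]), 'ft_force': array([-1.8564,  0.0023,  0.9027]), 'width': np.float64(0.0284), 'grip_force': np.float64(39.999), 'joint_positions': array([ 0.2893,  0.2128, -0.7416,  1.9043,  0.1619,  1.085 , -1.7468])}
[0.01234706 0.90715611 0.18824638]
blob 121480 ctr [0.4641 0.1446] L,W mm [55.2 52.6] ang 0.766 px [315.8 216.2]
blob 4372 ctr [0.4807 0.1524] L,W mm [29.2  1.8] ang -0.874 px [313.7 196.4]
```

Disc a is at its stop (slot at -0.874, which is joint ≈ 1.6, and more push doesn't move it). I'll back off, raise, and go to cam b.

Request:
arm_command(
  xyz=[
    [0,0,0],
    [0,0,0],
    [0,0,0],
    [0,0,0.005],
    [0,0,0.015],
    [0,0,0.03],
    [0,0,0.047],
    [0,0,0.047],
  ],
  rot=[
    [0,0,0.08],
    [0,0,0.16],
    [0,0,0.2],
    [0,0,0.2],
    [0,0,0.2],
    [0,0,0.2],
    [0,0,0.2],
    [0,0,0.2],
  ],
)

```text
time: 44.08
ee_pos: [0.4734, 0.1457, 0.1634]
eef_rot: [0.964, 0.267, 0.003, 0.0]
ft_force: [0.5, 0.7, -0.1]
width: 0.0277
grip_force: 40.0
```

Request:
arm_command(
  xyz=[
    [0.01,-0.001,0],
    [0.02,-0.002,0],
    [0.03,-0.003,0],
    [0.04,-0.004,0],
    [0.05,-0.005,0],
    [0.06,-0.006,0],
    [0.07,-0.007,0],
    [0.08,-0.008,0],
    [0.09,-0.0083,0],
    [0.1,-0.0083,0],
    [0.1096,-0.0083,0],
    [0.1096,-0.0083,0],
    [0.1096,-0.0083,0],
    [0.1096,-0.0083,0],
    [0.1096,-0.0083,0],
    [0.1096,-0.0083,0],
    [0.1096,-0.0083,0],
    [0.1096,-0.0083,0],
    [0.1096,-0.0083,0],
    [0.1096,-0.0083,0],
  ],
  rot=[
    [0,0,0.1],
    [0,0,0.2],
    [0,0,0.3],
    [0,0,0.4],
    [0,0,0.5],
    [0,0,0.6],
    [0,0,0.7],
    [0,0,0.8],
    [0,0,0.9],
    [0,0,1.0],
    [0,0,1.1],
    [0,0,1.2],
    [0,0,1.3],
    [0,0,1.4],
    [0,0,1.5],
    [0,0,1.6],
    [0,0,1.7],
    [0,0,1.72],
    [0,0,1.72],
    [0,0,1.72],
  ],
)

```text
time: 45.75
ee_pos: [0.5811, 0.1365, 0.1596]
eef_rot: [0.428, 0.904, 0.0, 0.0]
ft_force: [0.5, 0.5, -1.0]
width: 0.0276
grip_force: 40.0
```

```bash
python3 tip.py w15 .5809 .1367; python3 - <<'E'
from h import *
im,T=snap("top","top15"); find("top",["batten"],T)
im,T=snap("wrist","w15b"); find("wrist",["driver_tip","cam_b_slot","batten"],T)
E
```

```text
{'time': np.float64(45.75), 'ee_pos': array([0.5811, 0.1365, 0.1596]), 'eef_rot': array([4.279e-01, 9.038e-01, 1.000e-04, 0.000e+00]), 'ft_force': array([ 0.5409,  0.512 , -1.0486]), 'width': np.float64(0.0276), 'grip_force': np.float64(39.9782), 'joint_positions': array([ 0.4384,  0.4874, -0.9741,  1.5825,  0.4144,  1.2935,  0.0897])}
tip pred -0.0015 [318.5  208.53]
tip pred 0 [318.5  206.91]
tip pred 0.0015 [318.5  205.28]
tool y ang 0.687
col 306 [127 125 124 124 124 125 126 109  51  41  48  67  95 124 125 124 123 122
 124 125 124 125 126 125 122 123 114  83  73  73  73  69  63  43  39  37
  36]
col 309 [127 128 125 124 124 125 127 108  52  40  47  68  95 126 124 125 124 124
 124 124 123 121 121 119 114 119 126 125 113  86  72  76  65  45  37  39
  38]
col 318 [129 128 126 127 126 128 128 110  52  39  46  64  96 126 127 126 124 124
 126 126 110  73  73  74  73  73  73  74  72  72  74  74  65  43  41  40
  39]
col 327 [129 130 130 128 126 127 129 115  70  41  45  62  90 118 128 128 127 126
 127 127 128 129 130 127 123 121 128 128 114  80  66  67  58  44  41  39
  40]
col 330 [130 
[... 292 characters left out ...]
 111  91  73  64
  65  70  91 109]
floor guess px [318.44918145 194.6220823 ]
blob 77301 ctr [0.5833 0.1322] L,W mm [69.1 60.5] ang -1.1 px [318.  199.4]
blob 2506 ctr [0.5732 0.1459] L,W mm [28.6  1.4] ang 0.672 px [318.8 183.6]
blob 9097 ctr [0.5809 0.1366] L,W mm [29.5  5.2] ang 0.676 px [318.8 195.2]
blob 4961 ctr [0.5806 0.1367] L,W mm [28.2  3. ] ang 0.668 px [318.7 194.9]
blob 15319 ctr [0.5983 0.1146] L,W mm [40.4  6.9] ang 0.687 px [318.3 220.9]
top batten 0.36 [0.5476 0.3513 0.0304] {} px [172. 198.]
wrist driver_tip 0.92 [0.5807 0.1359 0.0837] {} px [318. 208.]
wrist cam_b_slot 0.74 [0.5838 0.142  0.0326] {} px [324. 191.]
wrist batten 0.94 [0.5143 0.0508 0.0522] {} px [214. 221.]
```

Slot b is at (0.5809, 0.1366), angle 0.674, right under the tip. Going down.

Request:
arm_command(
  xyz=[
    [0,0,-0.015],
    [0,0,-0.03],
    [0,0,-0.036],
    [0,0,-0.036],
    [0,0,-0.038],
    [0,0,-0.04],
    [0,0,-0.042],
    [0,0,-0.044],
    [0,0,-0.044],
    [0,0,-0.044],
  ],
  rot=[
    [0,0,-0.013],
    [0,0,-0.013],
    [0,0,-0.013],
    [0,0,-0.013],
    [0,0,-0.013],
    [0,0,-0.013],
    [0,0,-0.013],
    [0,0,-0.013],
    [0,0,-0.013],
    [0,0,-0.013],
  ],
)

```text
time: 46.93
ee_pos: [0.581, 0.1365, 0.1157]
eef_rot: [0.432, 0.902, 0.0, 0.0]
ft_force: [-0.4, 0.2, -0.6]
width: 0.0279
grip_force: 40.0
```

Request:
arm_command(
  xyz=[
    [0,0,-0.001],
    [0,0,-0.002],
    [0,0,-0.003],
    [0,0,-0.003],
    [0,0,-0.003],
  ],
  rot=[
    [0,0,0],
    [0,0,0],
    [0,0,0],
    [0,0,0],
    [0,0,0],
  ],
)

```text
time: 47.35
ee_pos: [0.5809, 0.1366, 0.1125]
eef_rot: [0.432, 0.902, 0.0, -0.0]
ft_force: [-0.8, -0.5, -2.1]
width: 0.028
grip_force: 40.0
```

Request:
arm_command(
  xyz=[
    [0,0,0],
    [0,0,0],
    [0,0,0],
    [0,0,0],
    [0,0,0],
    [0,0,0],
    [0,0,0],
    [0,0,0],
    [0,0,0],
    [0,0,0],
    [0,0,0],
    [0,0,0],
  ],
  rot=[
    [0,0,-0.06],
    [0,0,-0.12],
    [0,0,-0.18],
    [0,0,-0.24],
    [0,0,-0.3],
    [0,0,-0.36],
    [0,0,-0.42],
    [0,0,-0.48],
    [0,0,-0.54],
    [0,0,-0.6],
    [0,0,-0.66],
    [0,0,-0.7],
  ],
)

```text
time: 48.35
ee_pos: [0.5808, 0.1365, 0.1126]
eef_rot: [0.716, 0.698, -0.0, 0.0]
ft_force: [-1.2, -0.6, -0.1]
width: 0.0278
grip_force: 40.0
```

Request:
arm_command(
  xyz=[
    [0,0,0],
    [0,0,0],
    [0,0,0],
    [0,0,0],
    [0,0,0],
    [0,0,0],
    [0,0,0],
    [0,0,0],
    [0,0,0],
    [0,0,0],
    [0,0,0],
    [0,0,0],
    [0,0,0],
    [0,0,0],
    [0,0,0],
    [0,0,0],
    [0,0,0],
  ],
  rot=[
    [0,0,-0.06],
    [0,0,-0.12],
    [0,0,-0.18],
    [0,0,-0.24],
    [0,0,-0.3],
    [0,0,-0.36],
    [0,0,-0.42],
    [0,0,-0.48],
    [0,0,-0.54],
    [0,0,-0.6],
    [0,0,-0.66],
    [0,0,-0.72],
    [0,0,-0.78],
    [0,0,-0.84],
    [0,0,-0.9],
    [0,0,-0.96],
    [0,0,-0.96],
  ],
)

```text
time: 49.77
ee_pos: [0.5806, 0.1369, 0.1125]
eef_rot: [0.957, 0.289, -0.0, -0.0]
ft_force: [-1.0, 0.6, -1.0]
width: 0.0277
grip_force: 40.0
```

```bash
python3 - <<'E'
from h import *
from slot import slot
st(); print(r.read_state()["torque"]); im,T=snap("wrist","w16"); slot(im,T,(.5809,.1366),thr=100)
E
```

```text
{'time': np.float64(49.7667), 'ee_pos': array([0.5806, 0.1369, 0.1125]), 'eef_rot': array([ 9.574e-01,  2.886e-01, -3.000e-04, -1.000e-04]), 'ft_force': array([-1.0439,  0.6064, -0.9525]), 'width': np.float64(0.0277), 'grip_force': np.float64(39.9823), 'joint_positions': array([ 0.2037,  0.4301, -0.6416,  1.6437,  0.2753,  1.1605, -1.4903])}
[0.14445786 0.34548714 0.05812272]
blob 253 ctr [0.5891 0.1722] L,W mm [1.9 1.5] ang -0.246 px [288.9 178.9]
blob 125735 ctr [0.5747 0.1345] L,W mm [54.4 52.3] ang 0.935 px [316.9 215.6]
blob 252 ctr [0.6161 0.1316] L,W mm [2.4 1.3] ang 1.534 px [346.9 178.8]
blob 7266 ctr [0.5892 0.1456] L,W mm [30.3  2.8] ang -0.757 px [315.5 195.7]
```

Request:
arm_command(
  xyz=[
    [0,0,0],
    [0,0,0],
    [0,0,0],
    [0,0,0],
    [0,0,0],
    [0,0,0],
    [0,0,0],
  ],
  rot=[
    [0,0,-0.05],
    [0,0,-0.1],
    [0,0,-0.15],
    [0,0,-0.2],
    [0,0,-0.25],
    [0,0,-0.25],
    [0,0,-0.25],
  ],
)

```text
time: 50.4
ee_pos: [0.5808, 0.1368, 0.1125]
eef_rot: [0.985, 0.17, -0.0, 0.0]
ft_force: [-1.1, 1.3, -0.9]
width: 0.0281
grip_force: 40.0
```

```bash
python3 - <<'E'
from h import *
from slot import slot
st(); print(r.read_state()["torque"]); im,T=snap("wrist","w17"); slot(im,T,(.5809,.1366),thr=100)
E
```

```text
{'time': np.float64(50.4), 'ee_pos': array([0.5808, 0.1368, 0.1125]), 'eef_rot': array([ 9.855e-01,  1.698e-01, -1.000e-04,  0.000e+00]), 'ft_force': array([-1.1107,  1.2652, -0.9229]), 'width': np.float64(0.0281), 'grip_force': np.float64(39.9962), 'joint_positions': array([ 0.1719,  0.4203, -0.5993,  1.6452,  0.2543,  1.1552, -1.7198])}
[0.23997051 0.45913272 0.25145745]
blob 131660 ctr [0.5746 0.1369] L,W mm [55.5 53.1] ang 0.65 px [315.7 215.1]
blob 7070 ctr [0.5906 0.144 ] L,W mm [31.1  3. ] ang -0.885 px [314.1 196.2]
blob 283 ctr [0.5847 0.12  ] L,W mm [2.8 1.3] ang 0.837 px [337.9 211.3]
```

Disc b is at its stop too (slot -0.885, torque 0.25 N m). I'll back off, raise, and carry the driver back to the stand.

Request:
arm_command(
  xyz=[
    [0,0,0],
    [0,0,0],
    [0,0,0],
    [0,0,0.005],
    [0,0,0.015],
    [0,0,0.03],
    [0,0,0.06],
    [0,0,0.09],
    [0,0,0.121],
    [0,0,0.121],
  ],
  rot=[
    [0,0,0.08],
    [0,0,0.16],
    [0,0,0.2],
    [0,0,0.2],
    [0,0,0.2],
    [0,0,0.2],
    [0,0,0.2],
    [0,0,0.2],
    [0,0,0.2],
    [0,0,0.2],
  ],
)

```text
time: 51.28
ee_pos: [0.5834, 0.1377, 0.2413]
eef_rot: [0.964, 0.265, 0.005, 0.0]
ft_force: [0.0, 1.0, -1.7]
width: 0.028
grip_force: 40.0
```

Request:
arm_command(
  xyz=[
    [-0.005,-0.03,0],
    [-0.01,-0.06,0],
    [-0.015,-0.09,0],
    [-0.02,-0.12,0],
    [-0.025,-0.15,0],
    [-0.03,-0.18,0],
    [-0.035,-0.21,0],
    [-0.04,-0.24,0],
    [-0.045,-0.27,0],
    [-0.05,-0.3,0],
    [-0.055,-0.33,0],
    [-0.06,-0.36,0],
    [-0.065,-0.39,0],
    [-0.068,-0.42,0],
    [-0.068,-0.45,0],
    [-0.068,-0.48,0],
    [-0.068,-0.51,0],
    [-0.068,-0.534,0],
    [-0.068,-0.534,0],
    [-0.068,-0.534,0],
  ],
  rot=[
    [0,0,0.05],
    [0,0,0.1],
    [0,0,0.15],
    [0,0,0.2],
    [0,0,0.25],
    [0,0,0.3],
    [0,0,0.35],
    [0,0,0.4],
    [0,0,0.45],
    [0,0,0.5],
    [0,0,0.55],
    [0,0,0.6],
    [0,0,0.65],
    [0,0,0.7],
    [0,0,0.75],
    [0,0,0.78],
    [0,0,0.78],
    [0,0,0.78],
    [0,0,0.78],
    [0,0,0.78],
  ],
)

```text
time: 52.95
ee_pos: [0.5124, -0.3989, 0.2338]
eef_rot: [0.792, 0.611, 0.0, 0.0]
ft_force: [0.2, 1.1, -1.7]
width: 0.0278
grip_force: 40.0
```

```bash
python3 - <<'E'
from h import *
st(); im,T=snap("wrist","w18"); find("wrist",["driver_tip","stand"],T)
im,T=snap("top","top18"); find("top",["batten","cam_a_slot","joint_face","pot_a_mid"],T)
E
```

```text
{'time': np.float64(52.95), 'ee_pos': array([ 0.5124, -0.3989,  0.2338]), 'eef_rot': array([7.916e-01, 6.110e-01, 1.000e-04, 1.000e-04]), 'ft_force': array([ 0.2277,  1.0985, -1.7361]), 'width': np.float64(0.0278), 'grip_force': np.float64(39.9786), 'joint_positions': array([ 0.92  ,  0.4179, -0.4525,  1.354 ,  0.1807,  1.41  ,  0.2166])}
wrist driver_tip 0.65 [ 0.5114 -0.3984  0.1557] {} px [317. 206.]
wrist stand 0.72 [ 0.5132 -0.3962  0.0012] {} px [318. 172.]
top batten 0.97 [0.5174 0.047  0.0517] {} px [295. 206.]
top batten 0.21 [0.471  0.1385 0.0307] {} px [258. 227.]
top cam_a_slot 0.65 [0.4689 0.1416 0.0325] {} px [256. 228.]
top cam_a_slot 0.25 [0.5239 0.1141 0.0212] {} px [268. 206.]
top joint_face 0.75 [0.5236 0.1092 0.0217] {} px [270. 206.]
```

The batten reads (0.517, 0.047), against (0.518, 0.046) expected when joined. Inserting the driver.

Request:
arm_command(
  xyz=[
    [0,0,0],
    [0,0,-0.03],
    [0,0,-0.06],
    [0,0,-0.075],
    [0,0,-0.09],
    [0,0,-0.11],
    [0,0,-0.125],
    [0,0,-0.135],
    [0,0,-0.139],
    [0,0,-0.139],
    [0,0,-0.139],
  ],
  rot=[
    [0,0,0],
    [0,0,0],
    [0,0,0],
    [0,0,0],
    [0,0,0],
    [0,0,0],
    [0,0,0],
    [0,0,0],
    [0,0,0],
    [0,0,0],
    [0,0,0],
  ],
)

```text
time: 54.27
ee_pos: [0.5133, -0.3976, 0.0952]
eef_rot: [0.791, 0.612, 0.0, 0.0]
ft_force: [-0.0, -0.8, -0.6]
width: 0.0277
grip_force: 40.0
```

Request:
arm_command(
  xyz=[
    [0,0,0],
    [0,0,0],
    [0,0,0],
    [0,0,0],
    [0,0,0.01],
    [0,0,0.04],
    [0,0,0.08],
    [0,0,0.12],
    [0,0,0.16],
    [0,0,0.18],
    [0,0.03,0.18],
    [0,0.06,0.18],
    [0,0.09,0.18],
    [0,0.1,0.18],
    [0,0.1,0.18],
  ],
  rot=[
    [0,0,0],
    [0,0,0],
    [0,0,0],
    [0,0,0],
    [0,0,0],
    [0,0,0],
    [0,0,0],
    [0,0,0],
    [0,0,0],
    [0,0,0],
    [0,0,0],
    [0,0,0],
    [0,0,0],
    [0,0,0],
    [0,0,0],
  ],
  grip=0.65,
)

```text
time: 55.52
ee_pos: [0.5139, -0.2941, 0.2762]
eef_rot: [0.789, 0.614, 0.001, 0.001]
ft_force: [-0.6, 0.1, 0.5]
width: 0.0564
grip_force: 0.0
```

```bash
python3 - <<'E'
from h import *
st(); im,T=snap("wrist","w19"); find("wrist",["driver_grip","stand"],T)
im,T=snap("top","top19"); find("top",["batten","pot_a_mid","pot_b_mid","sander"],T,mc=.4)
im2,T2=snap("scene","sc19"); find("scene",["driver_grip"],T2)
b=cv2.imread("pics/top19.png")[150:280,125:365]; c=np.zeros((596,790,3),np.uint8); c[:428]=cv2.resize(b,(790,428),interpolation=cv2.INTER_CUBIC)
s=cv2.imread("pics/sc19.png"); c[428:,:240]=cv2.resize(s[120:200,150:264],(240,168)); c[428:,240:640]=cv2.resize(s[170:304,290:500],(263,168)) if 0 else cv2.resize(s[150:310,200:580],(400,168)); cv2.imwrite("pics/fin.png",c)
E
```

```text
{'time': np.float64(55.5167), 'ee_pos': array([ 0.5139, -0.2941,  0.2762]), 'eef_rot': array([7.892e-01, 6.141e-01, 5.000e-04, 7.000e-04]), 'ft_force': array([-0.6453,  0.1142,  0.5187]), 'width': np.float64(0.0564), 'grip_force': np.float64(0.0), 'joint_positions': array([ 0.856 ,  0.277 , -0.5106,  1.4484,  0.1349,  1.4494,  0.0975])}
wrist driver_grip 0.85 [ 0.5147 -0.3971  0.1156] {} px [339. 263.]
wrist stand 0.6 [ 0.5148 -0.3972  0.0021] {} px [334. 230.]
top batten 0.66 [0.5168 0.0474 0.0504] {} px [295. 206.]
top pot_a_mid 0.86 [0.5541 0.4159 0.0252] {} px [147. 196.]
top pot_b_mid 0.69 [0.4603 0.4089 0.0331] {} px [147. 234.]
top pot_b_mid 0.6 [0.7189 0.21   0.0244] {} px [230. 131.]
top sander 0.92 [0.5541 0.1981 0.0333] {} px [233. 194.]
scene driver_grip 0.74 [ 0.5119 -0.3958  0.1154] {} px [189. 152.]
scene driver_grip 0.71 [0.5259 0.1128 0.0006] {} px [359. 232.]
```

View pics/fin.png

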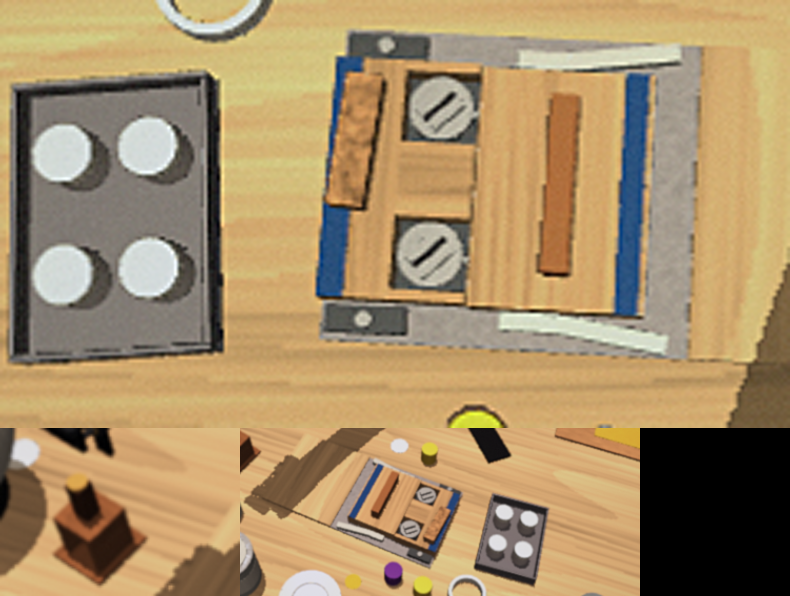

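The final views show the joint closed, both slots turned to their stops (px 440,108 and 430,253), four upright pots in the tray, and the driver in its stand. Handing in.

```bash
python3 -c "
from bench import r
print(r.close_job())"
```

```text
the job is handed in; nothing more can be done
None
```

I handed the job in after about 56 s: all four pots stand upright in the tray, the halves are drawn together with both cams at their stops, and the screwdriver is back in its stand.

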